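Reload and restart the three-channel syringe pump

ROBOT

A 6-joint arm with a two-finger parallel gripper is mounted at the origin on a cart in front of the work surface, level with it; the furniture and walls round the work are solid. World frame = base frame: x ahead of the robot, y to its left, z up, the work surface at z = 0. Lengths are in mm, angles in degrees, forces in N, time in s.
With the tool pointing down it reaches from about 350 to 850 mm from the base axis. Payload 8.1 kg.
Tool frame: the origin (TCP) lies midway between the tips of the shut fingers; the grasp point (between the pads) lies 19 mm behind it; z points along the fingers, y is the line along which they close (so a half turn about z gives the same grasp; the last joint's range is limited). The gripper opens to 85 mm and grips with 20 to 120 N. Pads are 22 mm wide; open, the fingers measure 114 mm over their backs; the gripper's body (76 mm by 85 mm) begins 54 mm behind the grasp point. The pads swing forward as they close: fully open they stand 13 mm farther back than shut.
Start: joints at [71.024, 7.471, 85.268, -0, 87.261, -4.893], TCP at [145.977, 581.976, 231.292] pointing down, gripper open.
Joint ranges: [-169.43, 169.43], [-51.17, 129.36], [1.28, 143.12], [-76.62, 256.62], [0, 156.53], [-152.29, 152.29]. Speed limits (degrees/s): [136.94, 136.94, 159.86, 180, 180, 180].

INTERFACE

Orientations are given as [roll, pitch, yaw] about the fixed x, y, z axes, in that order (R = Rz(yaw) Ry(pitch) Rx(roll)).
In Python, from bench import sense, snapshot, camera_params, hand_in, masks_of, pinpoint gives the robot as it stands.
- The arm moves only by the tool step_arm, never from a script. Its argument "targets" is a list of rows, each an object with "angular": the turn, a rotation vector about the tool's x, y, z scaled (see below), a list of three; "dp": the shift along the tool's x, y, z scaled (see below), a list of three; "fingers": the closure, from 0 (fully open) to 1 (shut). A call has exactly 8 rows; each row is the pose to reach, as a shift and turn from the pose commanded when the call began, along the tool's axes at that moment, turning the shorter way round; what a row does not reach only later rows make up. The controller multiplies each number of a shift by 0.2 m and each number of a turn by 180 degrees. A row lasts 1/8 s, in which the tool goes at most 62.5 mm and 10.7 degrees, less where a joint would pass 70% of its speed; a pose out of reach is approached as far as the arm can. A call with a number of a shift or a turn outside -1 to 1 is refused whole. A call with a gripper value outside its range is refused whole. The fingers move at their own pace and stop on an object; "newtons" is the grip in N (left out, the last holds). Time passes only in rows, so rows that repeat a pose let the fingers close, or fill a call up. It gives the time, the measured TCP pose, the force, the opening and the grip force at its end, in the units of the state.
- sense(): the state, without advancing time (a new reading comes with each control period).
- snapshot(name): name is "scene" or "top" or "wrist"; returns the picture (400x640x3 uint8, blue, green, red); there is no depth.
- camera_params(name): a dict with "vfov" (degrees; the focal length in pixels is half the picture's height over the tangent of half this angle, whatever the lens; pixels are square), "cx", "cy" (the principal point, pixels), "D" ([k1, k2, p1, p2, k3] as OpenCV has them; the pictures are not rectified), "R" (3x3) and "t" (3): a world point X has camera coordinates R X + t. Camera axes: x right, y down, z forward; pixel columns grow to the right and rows downward; lengths in mm; the calibration is good to about 2 mm. A picture is of the moment at which its call begins: read the wrist's pose just before it. camera_params takes no time and is no camera call; for the wrist camera it gives the pose at the moment of the call.
- hand_in(): hands the job in; it is judged then, once.
Trained networks look in the newest picture that a camera, given by its name, has taken for a name from the list of things; names that differ only in an ending like _2 or _b are one class to them, and where a whole thing is asked for, a point or a joint stands for the part that bears it (a point fixed in the world has none). Each returns a list of dicts, best first, with "conf" (0 to 1); they miss things now and then, are a little off and sometimes report something else, mostly with a low value. They report only what shows in the picture. A call takes as long as a camera call.
- masks_of(camera, label): "pixels" (400x640 bool, what is visible of it) and "at" ([column, row] in pixels, amid what is visible of it).
- pinpoint(camera, label): "at" ([column, row] in pixels: a listed point, or the origin of a listed thing).
The state is a dict: "time": time; "joint_pos": joint angles; "qd": joint speeds; "joint_efforts": joint torques, N m; "tool_pos": TCP position; "tcp_rot": TCP orientation; "ft_force": force on the tool from outside, world axes, zero at the start; "wrist_torque": the same for the moment, N m; "finger_gap": finger opening in mm; "grip_force": force on a finger pad.
Only numpy, scipy, OpenCV 4.12 (cv2) and the standard library are available. Lean on these libraries where they do the work, as an engineer would, in place of code of your own. Each camera call takes 0.05 s, during which the arm holds its last target. There are 200 camera calls.

TASK

Reload the syringe pump. First take the drive lever out of its running notch (green dot) and back through the zigzag gate to the released end (red dot), pull the pusher fully back, then lift the sprung clamp bar, turn it well aside and lay every filled syringe from the mat into a groove of its own, flange down in the slot and plunger towards the pusher. Turn the bar back over them and let it down fully, slide the pusher up against the plungers, and last take the lever through the gate into the running notch again; leave everything else on the desk where it is.

Things in the scene. Friction and masses are not known exactly. Their poses are not given: they have to be found in the camera images.
- pump: three-channel syringe pump, grey base (x = -88..126, y = -168..216 mm, 22 mm high) fixed to the desk. Origin on the desk; x axis away from the robot, y axis along the pump from the syringe cradle (-y end) to the white drive housing (y = 95 to 215 mm, 105 mm high). Three grooves along y at x = -54, 0, +54 mm; a syringe lies in one with its plunger to +y
- groove_0 (a point): near groove: place of the middle of a seated barrel's axis, 62 mm above the desk, y = -90 mm in the pump's frame; play 4 mm either way along y. Two black 45-degree V saddles carry the barrel (y = -137..-123 and -58..-44 mm, reaching 20 mm to either side); between them it is open down to the base plate 22 mm above the desk
- groove_1 (a point): the same for the middle groove. In each groove, just +y of the second saddle, a slot (y = -44 to -32 mm, wider at its mouth) takes the syringe's finger flange; its other side is a black fence, leaning back, as high as the barrel's axis, with a gap for the plunger rod
- groove_2 (a point): the same for the far groove
- clamp_lift (a joint): height of the clamp bar above its lowest place, m, 0 to 0.040. A damped spring pulls it down (5.5 N at the bottom, 8 N at the top). Down on seated syringes it reads 0.003; its key lets it turn only above about 0.022; turned aside it rests on its collar at about 0.022
- clamp_bar (a joint): turn of the clamp bar about its upright column, rad: 0 = across the grooves (pointing to the pump's -x), 1.55 = fully aside (pointing to the pump's -y), counter-clockwise from above. It drops into its keyway only within about 0.14 of 0; slight friction, stays where left
- clamp_knob (a point): centre of the upright red knob (cylinder 26 mm across, 34 mm tall) on the free end of the aluminium clamp bar, 186 mm from the column's axis; the bar's top lies 19 mm below this point, its underside 33 mm below
- clamp_pivot (a point): point on the column's axis at the height of the knob's centre; it rises with the bar
- pusher (a joint): travel of the blue pusher carriage from fully back towards the syringes (along the pump's -y), m, 0 to 0.060; friction 2 N. It meets the thumb discs of seated syringes at about 0.036 to 0.044
- pusher_knob (a point): centre of the grip of the black upright knob on the pusher (24 mm across; its foot, the carriage's top, lies 26 mm below this point and its top 16 mm above)
- pusher_face (a point): middle of the pusher's front face, which meets the thumb discs; axes as the pump's
- lever_fore (a joint): lean of the drive lever along the pump's +x, rad. Slight friction (1 N at the knob). The lever (10 mm) stands in a zigzag slot 14 mm wide. Its centre line in (lever_fore, lever_side): released end (-0.35, +0.17), on to (0, +0.18), across to (0, -0.18), on to (+0.35, -0.17), across into the running notch (+0.35, +0.06), whose end is +0.09
- lever_side (a joint): lean of the drive lever towards the pump's +y, rad, about an axis that leans with lever_fore. Play in the slot about 0.03 each way; the steel gate plate stops the lever anywhere else
- lever_knob (a point): centre of the black 30 mm ball on the drive lever, 125 mm from lever_pivot; with leans f (lever_fore) and s (lever_side) it lies at lever_pivot + 125 mm x (cos s sin f, sin s, cos s cos f) in the pump's axes
- lever_pivot (a point): point about which the drive lever leans, inside the housing under the middle of the gate, 49 mm above the desk; the gate plate's top is 64 mm above it. On the plate a green dot marks the running notch, a red dot the released end
- dispenser: white alcohol bottle, 66 mm across, 115 mm tall, bystander
- swab_tub: blue tub of swabs, 52 mm across, 70 mm tall, bystander
- syringe_0: filled syringe lying on a 2 mm dark mat, about 75 g: amber barrel 28 mm across, 100 mm long, blue tip cap, white plunger. Origin on the barrel's axis at its middle; x axis along the barrel to the plunger. Tip end at x = -63 mm; finger flange (4 mm thick, 48 mm wide, 28 mm over its flats, so it does not roll) at x = +52; end of the thumb disc at x = +105. May be absent (None)
- syringe_0_end (a point): centre of the end of syringe_0's thumb disc (27 mm across, 5 mm thick; the plunger rod between flange and disc is 12 mm thick and does not slide in the barrel)
- syringe_1: another syringe like syringe_0, side by side with it on the mat at the start; may be absent (None)
- syringe_1_end (a point): centre of the end of syringe_1's thumb disc
- syringe_2: another syringe like syringe_0, side by side with it on the mat at the start; may be absent (None)
- syringe_2_end (a point): centre of the end of syringe_2's thumb disc

How it is judged:
By the outcome, as a careful person would: the job done as asked, in the order asked, and still so for the second after the job is handed in, with the robot touching nothing.
Of syringe_0, syringe_1, syringe_2 only 2 to 3 are there at a start; the rules pass over those that are not, and their reading is None.
At some moment in a run one of syringe_0, syringe_1, syringe_2 may be knocked a few centimetres aside while the robot is not near it.
Once in a run the grip may slacken for a moment while it holds something.
It also fails if it takes over 210 s, if anything falls off the work surface, if the arm or the gripper's body presses on something with over 40 N, if the wrist force passes 120 N, or if a joint passes its speed limit or range.

## Working session

There is one attempt and no reset: what is moved stays moved. The work goes in short steps, Python scripts to look and compute and a tool call to move; the robot and the scene stay as the last step left them, time stands still between calls to the robot, and variables do not carry over. Pictures are saved under pics/ and viewed, at most 14 in all, crops included, and the job is handed in when it is done.

Besides the shell and the picture viewer there is one more tool, called by a JSON object that holds its "api" and its "payload", one argument or row to a line. step_arm: Moves the arm, as the interface text tells. Its arguments: {"type":"object","properties":{"targets":{"type":"array","items":{"type":"object","properties":{"angular":{"type":"array","items":{"type":"number","minimum":-1,"maximum":1}},"dp":{"type":"array","items":{"type":"number","minimum":-1,"maximum":1}},"fingers":{"type":"number"}}}},"newtons":{"type":"number"}},"required":["targets"]}

```bash
mkdir -p pics; ls; cat > h.py <<'E'
import numpy as np, cv2
from bench import *
from scipy.spatial.transform import Rotation as Ro
def cam(n):
    c=camera_params(n); f=200/np.tan(np.radians(c["vfov"]/2))
    return np.array([[f,0,c["cx"]],[0,f,c["cy"]],[0,0,1.]]),np.array(c["D"],float),np.array(c["R"]),np.array(c["t"],float).ravel()
def ray(n,uv,C=None):
    K,D,R,t=C or cam(n)
    p=cv2.undistortPoints(np.array([[uv]],float),K,D)[0,0]
    return -R.T@t,R.T@np.array([p[0],p[1],1.])
def onz(n,uv,z,C=None):
    o,d=ray(n,uv,C); return o+d*(z-o[2])/d[2]
def proj(n,X,C=None):
    K,D,R,t=C or cam(n)
    return cv2.projectPoints(np.array(X,float).reshape(-1,3),cv2.Rodrigues(R)[0],t,K,D)[0][:,0]
def tri(rs):
    A=0;b=0
    for o,d in rs:
        d=d/np.linalg.norm(d);P=np.eye(3)-np.outer(d,d);A=A+P;b=b+P@o
    X=np.linalg.solve(A,b)
    return X,[float(np.linalg.norm(np.cross(X-o,d/np.linalg.norm(d)))) for o,d in rs]
E
python3 - <<'E'
from h import *
s=sense();print({k:np.round(v,2).tolist() for k,v in s.items()})
for n in("scene","top","wrist"):
    im=snapshot(n);cv2.imwrite(f"pics/{n}0.png",im);K,D,R,t=cam(n);print(n,K[0,0],(-R.T@t).round(),R[2].round(2))
L="pump groove_0 groove_1 groove_2 clamp_knob clamp_pivot pusher_knob pusher_face lever_knob lever_pivot dispenser swab_tub syringe_0 syringe_0_end".split()
for l in L:
    r={}
    for n in("scene","top"):
        r[n]=[(np.round(p["at"],1).tolist(),round(p["conf"],2)) for p in pinpoint(n,l)][:4]
    print(l,r)
print(sense()["time"])
E
```

```text
pics
{'time': 0.0, 'joint_pos': [71.02, 7.51, 85.33, 0.0, 87.26, -4.89], 'qd': [-0.07, 0.07, 0.06, 0.05, -0.01, -0.06], 'joint_efforts': [-0.0, -56.94, -50.05, -0.0, 0.01, -0.0], 'tool_pos': [145.79, 581.43, 230.24], 'tcp_rot': [-179.89, -0.01, 165.92], 'ft_force': [0.32, 0.51, -0.15], 'wrist_torque': [-0.02, -0.01, -0.01], 'grip_force': 0.0, 'finger_gap': 85.56}
scene 373.93717348721583 [  86. -400.  922.] [ 0.5   0.39 -0.78]
top 371.34778105770647 [3.840e+02 1.000e+00 1.156e+03] [ 0.17  0.01 -0.99]
wrist 318.67940390714654 [ 79. 599. 373.] [ 0.26 -0.07 -0.96]
pump {'scene': [([264.4, 198.4], 0.93), ([361.2, 286.1], 0.61)], 'top': [([412.7, 160.0], 0.73), ([252.9, 208.2], 0.66)]}
groove_0 {'scene': [([286.3, 199.0], 0.92), ([293.2, 186.7], 0.8), ([223.8, 166.0], 0.66), ([270.6, 210.6], 0.63)], 'top': [([282.1, 219.3], 0.94), ([278.4, 183.2], 0.89), ([279.4, 200.8], 0.85), ([411.6, 157.0], 0.45)]}
groove_1 {'scene': [([286.3, 199.0], 0.92), ([293.2, 186.7], 0.8), ([223.8, 166.0], 0.66), ([270.6, 210.6], 0.63)], 'top': [([282.1, 219.3], 0.94), ([278.4, 183.2], 0.89), ([279.4, 200.8], 
[... 624 characters left out ...]
11.8], 0.55)], 'top': [([243.0, 204.2], 0.65)]}
lever_knob {'scene': [([218.7, 135.4], 0.63)], 'top': [([181.6, 185.7], 0.47), ([278.8, 183.5], 0.3)]}
lever_pivot {'scene': [([218.6, 167.5], 0.72)], 'top': []}
dispenser {'scene': [([433.0, 250.8], 0.84), ([403.2, 228.4], 0.58), ([397.9, 315.3], 0.37)], 'top': [([412.3, 156.7], 0.76)]}
swab_tub {'scene': [([364.3, 288.6], 0.71), ([404.3, 224.2], 0.61)], 'top': [([378.9, 152.7], 0.59)]}
syringe_0 {'scene': [([392.4, 314.9], 0.84), ([378.6, 343.7], 0.64)], 'top': [([421.2, 230.9], 0.88), ([421.6, 255.1], 0.77), ([380.3, 152.2], 0.58)]}
syringe_0_end {'scene': [([386.7, 266.0], 0.66)], 'top': [([393.5, 197.5], 0.77), ([392.4, 252.3], 0.3)]}
1.55
```

View pics/scene0.png

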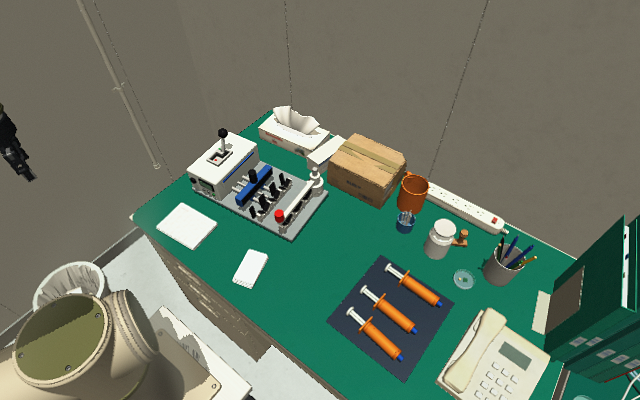

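View pics/top0.png

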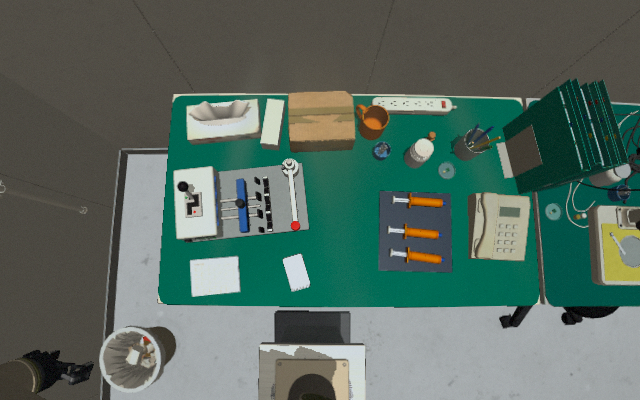

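```bash
python3 - <<'E'
from h import *
T=cam("top");S=cam("scene")
def t2(a,b): 
    X,e=tri([ray("scene",a,S),ray("top",b,T)]);return X.round(0),np.round(e,1)
P=dict(piv=((313.4,173.6),(290.2,165.6)),knob=((278.2,213.9),(294,226)),push=((254.4,174.1),(239.6,202.6)),lev=((222,132),(182.5,187)),
g0=((270.6,210.6),(282.1,219.3)),g1=((286.3,199),(279.4,200.8)),g2=((293.2,186.7),(278.4,183.2)))
for k,v in P.items(): print(k,*t2(*v))
# base corners z=22 from top & scene
for uv in [(309,230),(303,165)]: print(onz("top",uv,22,T).round())
for uv in [(289,241),(328,188)]: print(onz("scene",uv,22,S).round())
for uv in [(175,170),(177,241),(214,167),(217,238)]: print("house",onz("top",uv,105,T).round())
for l in("syringe_0","syringe_0_end"):
    print(l,[(np.round(p["at"],1),round(p["conf"],2),onz("top",p["at"],16,T).round()) for p in pinpoint("top",l)])
for uv in [(441,202),(393,199),(438,235),(389,231),(441,259),(391,254)]: print("syr",uv,onz("top",uv,16,T).round())
for uv in [(420,152),(382,150)]: print("by",onz("top",uv,60,T).round())
E
```

```text
piv [673.  68. 110.] [0.8 0.8]
knob [498.  54. 109.] [2. 2.]
push [566. 211. 105.] [3.8 3.8]
lev [596. 359. 171.] [1.2 1.2]
g0 [516.  95.  74.] [4.1 4.1]
g1 [580. 101.  56.] [2.9 2.9]
g2 [628. 108.  65.] [2.1 2.1]
[494.  13.  22.]
[699.  34.  22.]
[491.  13.  22.]
[717.  44.  22.]
house [660. 410. 105.]
house [451. 390. 105.]
house [669. 294. 105.]
house [461. 274. 105.]
syringe_0 [(array([421.2, 230.9]), 0.88, array([ 493., -334.,   16.])), (array([421.6, 255.1]), 0.77, array([ 419., -332.,   16.])), (array([380.3, 152.2]), 0.58, array([ 745., -213.,   16.]))]
syringe_0_end [(array([393.5, 197.5]), 0.77, array([ 598., -250.,   16.])), (array([392.4, 252.3]), 0.3, array([ 427., -242.,   16.]))]
syr (441, 202) [ 584. -400.   16.]
syr (393, 199) [ 593. -248.   16.]
syr (438, 235) [ 481. -386.   16.]
syr (389, 231) [ 493. -233.   16.]
syr (441, 259) [ 407. -392.   16.]
syr (391, 254) [ 422. -238.   16.]
by [ 733. -328.   60.]
by [ 738. -210.   60.]
```

```bash
cat > m.py <<'E'
import json,numpy as np,os
O=np.array([567.,189.]);YAW=5.5
if os.path.exists("pump.json"): O,YAW=json.load(open("pump.json"));O=np.array(O)
def P(x,y,z):
    a=np.radians(YAW);c,s=np.cos(a),np.sin(a)
    return np.array([O[0]+c*x-s*y,O[1]+s*x+c*y,z])
def C(X):
    a=np.radians(YAW);c,s=np.cos(a),np.sin(a);d=np.array(X[:2])-O
    return np.array([c*d[0]+s*d[1],-s*d[0]+c*d[1],X[2]])
F="cmd.json"
def cmd(): return json.load(open(F)) if os.path.exists(F) else dict(p=[145.977,581.976,231.292],yaw=165.92)
def call(*rows):
    "rows: (pos world, yaw, fingers); pads to 8"
    c=cmd();p0=np.array(c["p"]);a=np.radians(c["yaw"])
    R=np.array([[np.cos(a),np.sin(a),0],[np.sin(a),-np.cos(a),0],[0,0,-1]])
    rows=list(rows)+[rows[-1]]*(8-len(rows));out=[]
    for p,y,f in rows:
        d=(R.T@(np.array(p)-p0)/200).round(3);w=round(-(y-c["yaw"])/180,3)
        if abs(d).max()>1: print("!! too far",d)
        out.append((d.tolist(),w,f))
    json.dump(dict(p=(p0+R@np.array(out[-1][0])*200).tolist(),yaw=c["yaw"]-out[-1][1]*180),open(F,"w"))
    for i,o in enumerate(out):
        if i==0 or o!=out[i-1]: print("row",i+1,*o)
    print("--")
def go(p,yaw,f,v=180):
    "split long move"
    c=cmd();p0=np.array(c["p"]);p=np.array(p,float);n=int(np.ceil(max(np.linalg.norm(p-p0)/190,abs(yaw-c["yaw"])/80,1e-9)))
    for i in range(1,n+1): call((p0+(p-p0)*i/n,c["yaw"]+(yaw-c["yaw"])/(n-i+1) if 0 else cmd()["yaw"]+(yaw-cmd()["yaw"])/(n-i+1),f))
E
python3 -c "
from m import *
go(P(0,40,270),95.5,0)"
```

```text
row 1 [-0.818, -0.402, -0.065] 0.13 0
--
row 1 [-0.909, -0.044, -0.064] 0.131 0
--
row 1 [-0.852, 0.324, -0.065] 0.13 0
--
```

{"api": "step_arm", "payload": {
  "targets": [
    {"dp":[-0.818,-0.402,-0.065],"angular":[0,0,0.13],"fingers":0},
    {"dp":[-0.818,-0.402,-0.065],"angular":[0,0,0.13],"fingers":0},
    {"dp":[-0.818,-0.402,-0.065],"angular":[0,0,0.13],"fingers":0},
    {"dp":[-0.818,-0.402,-0.065],"angular":[0,0,0.13],"fingers":0},
    {"dp":[-0.818,-0.402,-0.065],"angular":[0,0,0.13],"fingers":0},
    {"dp":[-0.818,-0.402,-0.065],"angular":[0,0,0.13],"fingers":0},
    {"dp":[-0.818,-0.402,-0.065],"angular":[0,0,0.13],"fingers":0},
    {"dp":[-0.818,-0.402,-0.065],"angular":[0,0,0.13],"fingers":0}
  ]
}}

```text
time: 2.65
tool_pos: [284.4, 464.6, 244.1]
tcp_rot: [-180.0, -0.0, 142.6]
ft_force: [-0.7, -0.1, -0.1]
finger_gap: 85.4
grip_force: 0.0
```

{"api": "step_arm", "payload": {
  "targets": [
    {"dp":[-0.909,-0.044,-0.064],"angular":[0,0,0.131],"fingers":0},
    {"dp":[-0.909,-0.044,-0.064],"angular":[0,0,0.131],"fingers":0},
    {"dp":[-0.909,-0.044,-0.064],"angular":[0,0,0.131],"fingers":0},
    {"dp":[-0.909,-0.044,-0.064],"angular":[0,0,0.131],"fingers":0},
    {"dp":[-0.909,-0.044,-0.064],"angular":[0,0,0.131],"fingers":0},
    {"dp":[-0.909,-0.044,-0.064],"angular":[0,0,0.131],"fingers":0},
    {"dp":[-0.909,-0.044,-0.064],"angular":[0,0,0.131],"fingers":0},
    {"dp":[-0.909,-0.044,-0.064],"angular":[0,0,0.131],"fingers":0}
  ]
}}

```text
time: 3.65
tool_pos: [423.4, 347.2, 257.1]
tcp_rot: [-180.0, -0.0, 119.0]
ft_force: [-0.2, -0.8, -0.5]
finger_gap: 85.3
grip_force: 0.0
```

{"api": "step_arm", "payload": {
  "targets": [
    {"dp":[-0.852,0.324,-0.065],"angular":[0,0,0.13],"fingers":0},
    {"dp":[-0.852,0.324,-0.065],"angular":[0,0,0.13],"fingers":0},
    {"dp":[-0.852,0.324,-0.065],"angular":[0,0,0.13],"fingers":0},
    {"dp":[-0.852,0.324,-0.065],"angular":[0,0,0.13],"fingers":0},
    {"dp":[-0.852,0.324,-0.065],"angular":[0,0,0.13],"fingers":0},
    {"dp":[-0.852,0.324,-0.065],"angular":[0,0,0.13],"fingers":0},
    {"dp":[-0.852,0.324,-0.065],"angular":[0,0,0.13],"fingers":0},
    {"dp":[-0.852,0.324,-0.065],"angular":[0,0,0.13],"fingers":0}
  ]
}}

```text
time: 4.65
tool_pos: [562.7, 229.5, 270.3]
tcp_rot: [180.0, -0.0, 95.6]
ft_force: [-0.7, -0.2, 0.5]
finger_gap: 85.2
grip_force: 0.0
```

```bash
python3 - <<'E'
from h import *
import pickle
n="wrist";C=cam(n);im=snapshot(n);cv2.imwrite("pics/w1.png",im);pickle.dump(C,open("w1.pkl","wb"))
print((-C[2].T@C[3]).round(),sense()["tool_pos"])
for l,z in dict(pump=0,groove_0=62,clamp_knob=109,clamp_pivot=109,pusher_knob=105,pusher_face=70,lever_knob=166,lever_pivot=49).items():
    print(l,[(np.round(p["at"],1).tolist(),round(p["conf"],2),onz(n,p["at"],z,C).round(1).tolist()) for p in pinpoint(n,l)][:4])
E
```

```text
[556. 299. 413.] [562.83155611 229.32298858 270.24443296]
pump [([310.6, 187.5], 0.88, [561.1, 194.5, 0.0])]
groove_0 [([356.7, 274.7], 0.98, [627.5, 105.1, 62.0]), ([315.0, 274.0], 0.87, [576.1, 101.2, 62.0]), ([266.9, 273.9], 0.62, [516.9, 95.4, 62.0])]
clamp_knob [([244.1, 322.9], 0.84, [499.5, 57.2, 109.0])]
clamp_pivot [([403.2, 320.1], 0.59, [678.7, 78.2, 109.0])]
pusher_knob [([311.3, 197.1], 0.85, [561.4, 211.2, 105.0]), ([381.1, 25.5], 0.59, [608.1, 375.4, 105.0])]
pusher_face [([309.7, 197.2], 0.6, [560.2, 201.0, 70.0]), ([314.0, 273.2], 0.49, [574.3, 106.6, 70.0])]
lever_knob [([381.0, 22.8], 0.94, [597.4, 362.0, 166.0])]
lever_pivot []
```

View pics/w1.png

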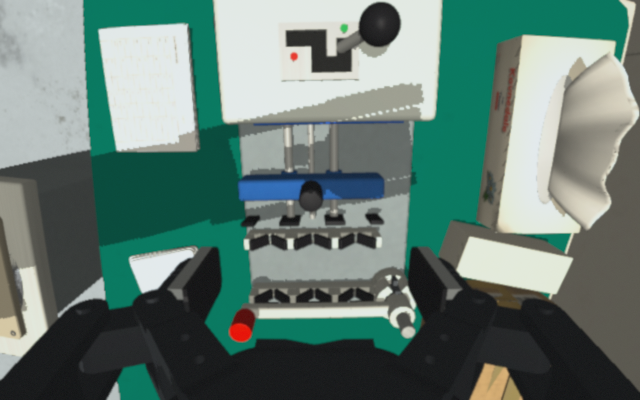

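```bash
cat > ov.py <<'E'
from h import *
import m,pickle
def ov(img,C,out,O,Y,crop=None,k=2):
    m.O=np.array(O);m.YAW=Y;im=cv2.resize(cv2.imread(img),None,fx=k,fy=k,interpolation=cv2.INTER_CUBIC)
    def ln(pts,col):
        q=[m.P(*p) for p in pts];q=proj("x",q,C);cv2.polylines(im,[np.int32((q+.5)*k*8)],False,col,1,cv2.LINE_AA,3)
    ln([(-88,95,22),(-88,-168,22),(126,-168,22),(126,95,22)],(0,255,255))
    ln([(-88,95,105),(126,95,105)],(255,0,255))
    for x in(-54,0,54):
        ln([(x,-137,62),(x,-44,62)],(0,0,255));ln([(x-20,-44,62),(x+20,-44,62)],(0,255,0));ln([(x-20,-137,62),(x+20,-137,62)],(0,255,0))
    cv2.imwrite(out,im if crop is None else im[crop[1]*k:crop[3]*k,crop[0]*k:crop[2]*k])
E
python3 - <<'E'
from ov import *
C=pickle.load(open("w1.pkl","rb"))
ov("pics/w1.png",C,"pics/o1.png",(565,189.5),5.4,(200,80,460,350),3)
for uv in [(221,120),(436,120)]: print(onz("x",uv,105,C).round())
E
```

```text
[469. 279. 105.]
[672. 299. 105.]
```

View pics/o1.png

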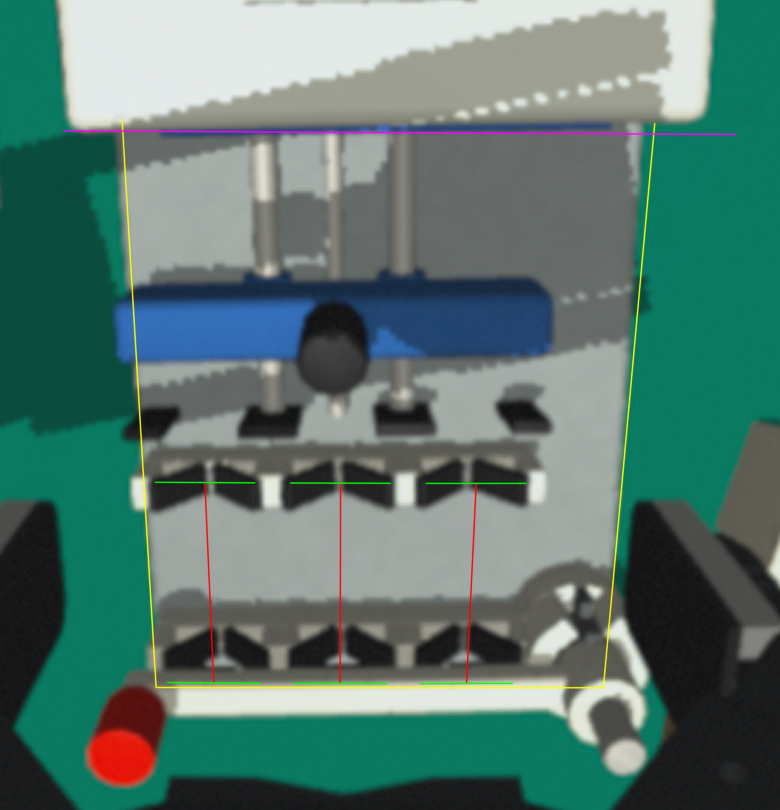

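```bash
python3 - <<'E'
from ov import *
import json
json.dump([[564.5,189.5],5.5],open("pump.json","w"))
m.O=np.array([564.5,189.5]);m.YAW=5.5
C=pickle.load(open("w1.pkl","rb"))
for uv in [(279,24),(358,22),(280,80),(357,79),(293,57),(344,28),(286,31),(353,72)]: print(uv,m.C(onz("x",uv,113,C)).round(1))
print(m.C(onz("x",(381,22.8),168,C)).round(1))
im=cv2.imread("pics/w1.png")[0:130,200:450];cv2.imwrite("pics/g1.png",cv2.resize(im,None,fx=3,fy=3,interpolation=cv2.INTER_CUBIC))
E
```

```text
(279, 24) [-28.8 179.8 113. ]
(358, 22) [ 39.5 181.6 113. ]
(280, 80) [-28.9 133.1 113. ]
(357, 79) [ 40.  134.1 113. ]
(293, 57) [-17.  152.6 113. ]
(344, 28) [ 27.4 176.6 113. ]
(286, 31) [-22.8 174.  113. ]
(353, 72) [ 36.2 140.1 113. ]
[ 48.9 168.1 168. ]
```

View pics/g1.png

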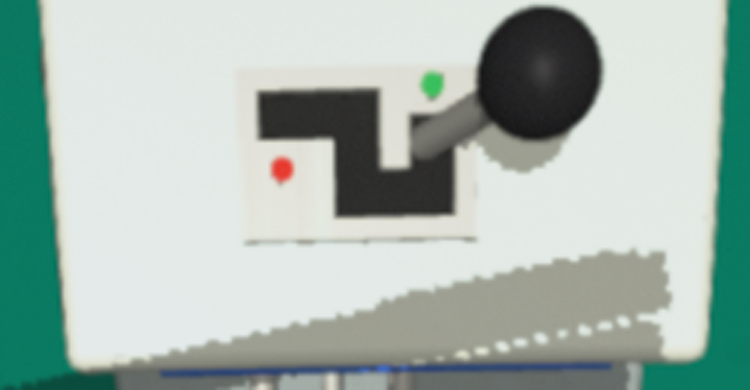

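```bash
cat >> m.py <<'E'
PIV=np.array([5.4,157.3,49.])
def B(f,s,dz=-21,e=(0,0)):
    b=PIV+125*np.array([np.cos(s)*np.sin(f),np.sin(s),np.cos(s)*np.cos(f)]);return P(b[0]+e[0],b[1]+e[1],b[2]+dz)
def leg(a,b,n=6,f=0.7,**k):
    a,b=np.array(a),np.array(b);call(*[(B(*(a+(b-a)*i/n),**k),95.5,f) for i in range(1,n+1)])
E
python3 -c "
from m import *
go(P(48.2,168.1,215),95.5,0)
call((B(.35,.086),95.5,0),)
call((B(.35,.086),95.5,.8))
leg((.35,.086),(.35,-.17),f=.8)
leg((.35,-.17),(0,-.18),f=.8)
leg((0,-.18),(0,.18),f=.8)
leg((0,.18),(-.35,.17),f=.8)
"
```

```text
row 1 [0.644, 0.229, 0.275] 0.0 0
--
row 1 [-0.0, -0.0, 0.351] 0.0 0
--
row 1 [-0.0, -0.0, -0.0] 0.0 0.8
--
row 1 [-0.027, 0.0, -0.002] 0.0 0.8
row 2 [-0.054, 0.0, -0.003] 0.0 0.8
row 3 [-0.08, 0.0, -0.002] 0.0 0.8
row 4 [-0.107, -0.0, -0.001] 0.0 0.8
row 5 [-0.133, -0.001, 0.002] 0.0 0.8
row 6 [-0.16, -0.003, 0.006] 0.0 0.8
--
row 1 [-0.001, -0.034, -0.011] 0.0 0.8
row 2 [-0.002, -0.069, -0.02] 0.0 0.8
row 3 [-0.003, -0.104, -0.028] 0.0 0.8
row 4 [-0.004, -0.139, -0.033] 0.0 0.8
row 5 [-0.005, -0.175, -0.036] 0.0 0.8
row 6 [-0.006, -0.211, -0.036] 0.0 0.8
--
row 1 [0.037, 0.0, -0.006] 0.0 0.8
row 2 [0.075, 0.0, -0.009] 0.0 0.8
row 3 [0.112, 0.0, -0.011] 0.0 0.8
row 4 [0.15, 0.0, -0.009] 0.0 0.8
row 5 [0.187, 0.0, -0.006] 0.0 0.8
row 6 [0.224, 0.0, -0.0] 0.0 0.8
--
row 1 [-0.001, -0.036, 0.0] 0.0 0.8
row 2 [-0.002, -0.071, 0.003] 0.0 0.8
row 3 [-0.003, -0.107, 0.008] 0.0 0.8
row 4 [-0.004, -0.142, 0.016] 0.0 0.8
row 5 [-0.005, -0.177, 0.025] 0.0 0.8
row 6 [-0.006, -0.211, 0.036] 0.0 0.8
--
```

{"api": "step_arm", "payload": {
  "targets": [
    {"dp":[0.644,0.229,0.275],"angular":[0,0,0],"fingers":0},
    {"dp":[0.644,0.229,0.275],"angular":[0,0,0],"fingers":0},
    {"dp":[0.644,0.229,0.275],"angular":[0,0,0],"fingers":0},
    {"dp":[0.644,0.229,0.275],"angular":[0,0,0],"fingers":0},
    {"dp":[0.644,0.229,0.275],"angular":[0,0,0],"fingers":0},
    {"dp":[0.644,0.229,0.275],"angular":[0,0,0],"fingers":0},
    {"dp":[0.644,0.229,0.275],"angular":[0,0,0],"fingers":0},
    {"dp":[0.644,0.229,0.275],"angular":[0,0,0],"fingers":0}
  ]
}}

```text
time: 6.1
tool_pos: [596.6, 361.0, 215.7]
tcp_rot: [180.0, -0.0, 95.5]
ft_force: [0.9, -0.2, -0.6]
finger_gap: 85.5
grip_force: 0.0
```

{"api": "step_arm", "payload": {
  "targets": [
    {"dp":[0,0,0.1],"angular":[0,0,0],"fingers":0},
    {"dp":[0,0,0.2],"angular":[0,0,0],"fingers":0},
    {"dp":[0,0,0.3],"angular":[0,0,0],"fingers":0},
    {"dp":[0,0,0.351],"angular":[0,0,0],"fingers":0},
    {"dp":[0,0,0.351],"angular":[0,0,0],"fingers":0},
    {"dp":[0,0,0.351],"angular":[0,0,0],"fingers":0},
    {"dp":[0,0,0.351],"angular":[0,0,0],"fingers":0},
    {"dp":[0,0,0.351],"angular":[0,0,0],"fingers":0}
  ]
}}

```text
time: 7.1
tool_pos: [596.7, 361.6, 145.8]
tcp_rot: [179.9, -0.0, 95.5]
ft_force: [-0.1, 0.1, -0.0]
finger_gap: 85.6
grip_force: 0.0
```

{"api": "step_arm", "payload": {
  "targets": [
    {"dp":[0,0,0],"angular":[0,0,0],"fingers":0.8},
    {"dp":[0,0,0],"angular":[0,0,0],"fingers":0.8},
    {"dp":[0,0,0],"angular":[0,0,0],"fingers":0.8},
    {"dp":[0,0,0],"angular":[0,0,0],"fingers":0.8},
    {"dp":[0,0,0],"angular":[0,0,0],"fingers":0.8},
    {"dp":[0,0,0],"angular":[0,0,0],"fingers":0.8},
    {"dp":[0,0,0],"angular":[0,0,0],"fingers":0.8},
    {"dp":[0,0,0],"angular":[0,0,0],"fingers":0.8}
  ],
  "newtons": 30
}}

```text
time: 8.1
tool_pos: [596.3, 361.5, 145.0]
tcp_rot: [180.0, -0.0, 95.5]
ft_force: [-0.6, -0.4, 1.7]
finger_gap: 28.0
grip_force: 29.5
```

{"api": "step_arm", "payload": {
  "targets": [
    {"dp":[-0.027,0,-0.002],"angular":[0,0,0],"fingers":0.8},
    {"dp":[-0.054,0,-0.003],"angular":[0,0,0],"fingers":0.8},
    {"dp":[-0.08,0,-0.002],"angular":[0,0,0],"fingers":0.8},
    {"dp":[-0.107,0,-0.001],"angular":[0,0,0],"fingers":0.8},
    {"dp":[-0.133,-0.001,0.002],"angular":[0,0,0],"fingers":0.8},
    {"dp":[-0.16,-0.003,0.006],"angular":[0,0,0],"fingers":0.8},
    {"dp":[-0.16,-0.003,0.006],"angular":[0,0,0],"fingers":0.8},
    {"dp":[-0.16,-0.003,0.006],"angular":[0,0,0],"fingers":0.8}
  ]
}}

```text
time: 9.1
tool_pos: [599.0, 329.3, 143.8]
tcp_rot: [180.0, 0.0, 95.5]
ft_force: [0.8, -0.4, 0.6]
finger_gap: 28.2
grip_force: 29.7
```

{"api": "step_arm", "payload": {
  "targets": [
    {"dp":[-0.001,-0.034,-0.011],"angular":[0,0,0],"fingers":0.8},
    {"dp":[-0.002,-0.069,-0.02],"angular":[0,0,0],"fingers":0.8},
    {"dp":[-0.003,-0.104,-0.028],"angular":[0,0,0],"fingers":0.8},
    {"dp":[-0.004,-0.139,-0.033],"angular":[0,0,0],"fingers":0.8},
    {"dp":[-0.005,-0.175,-0.036],"angular":[0,0,0],"fingers":0.8},
    {"dp":[-0.006,-0.211,-0.036],"angular":[0,0,0],"fingers":0.8},
    {"dp":[-0.006,-0.211,-0.036],"angular":[0,0,0],"fingers":0.8},
    {"dp":[-0.006,-0.211,-0.036],"angular":[0,0,0],"fingers":0.8}
  ]
}}

```text
time: 10.1
tool_pos: [556.5, 324.3, 151.7]
tcp_rot: [180.0, -0.0, 95.6]
ft_force: [1.5, -0.2, 6.6]
finger_gap: 28.0
grip_force: 31.2
```

{"api": "step_arm", "payload": {
  "targets": [
    {"dp":[0.037,0,-0.006],"angular":[0,0,0],"fingers":0.8},
    {"dp":[0.075,0,-0.009],"angular":[0,0,0],"fingers":0.8},
    {"dp":[0.112,0,-0.011],"angular":[0,0,0],"fingers":0.8},
    {"dp":[0.15,0,-0.009],"angular":[0,0,0],"fingers":0.8},
    {"dp":[0.187,0,-0.006],"angular":[0,0,0],"fingers":0.8},
    {"dp":[0.224,0,0],"angular":[0,0,0],"fingers":0.8},
    {"dp":[0.224,0,0],"angular":[0,0,0],"fingers":0.8},
    {"dp":[0.224,0,0],"angular":[0,0,0],"fingers":0.8}
  ]
}}

```text
time: 11.1
tool_pos: [552.1, 368.9, 150.3]
tcp_rot: [-179.9, 0.0, 95.6]
ft_force: [-1.0, 0.6, 0.2]
finger_gap: 28.6
grip_force: 29.8
```

{"api": "step_arm", "payload": {
  "targets": [
    {"dp":[-0.001,-0.036,0],"angular":[0,0,0],"fingers":0.8},
    {"dp":[-0.002,-0.071,0.003],"angular":[0,0,0],"fingers":0.8},
    {"dp":[-0.003,-0.107,0.008],"angular":[0,0,0],"fingers":0.8},
    {"dp":[-0.004,-0.142,0.016],"angular":[0,0,0],"fingers":0.8},
    {"dp":[-0.005,-0.177,0.025],"angular":[0,0,0],"fingers":0.8},
    {"dp":[-0.006,-0.211,0.036],"angular":[0,0,0],"fingers":0.8},
    {"dp":[-0.006,-0.211,0.036],"angular":[0,0,0],"fingers":0.8},
    {"dp":[-0.006,-0.211,0.036],"angular":[0,0,0],"fingers":0.8}
  ]
}}

```text
time: 12.1
tool_pos: [510.0, 363.8, 144.0]
tcp_rot: [-180.0, -0.0, 95.6]
ft_force: [0.7, 0.2, 5.6]
finger_gap: 28.2
grip_force: 31.0
```

{"api": "step_arm", "payload": {
  "targets": [
    {"dp":[0,0,0],"angular":[0,0,0],"fingers":0},
    {"dp":[0,0,0],"angular":[0,0,0],"fingers":0},
    {"dp":[0,0,0],"angular":[0,0,0],"fingers":0},
    {"dp":[0,0,0],"angular":[0,0,0],"fingers":0},
    {"dp":[0,0,-0.2],"angular":[0,0,0],"fingers":0},
    {"dp":[0,0,-0.4],"angular":[0,0,0],"fingers":0},
    {"dp":[0,0,-0.4],"angular":[0,0,0],"fingers":0},
    {"dp":[0,0,-0.4],"angular":[0,0,0],"fingers":0}
  ]
}}

```text
time: 13.1
tool_pos: [510.6, 363.5, 223.3]
tcp_rot: [-180.0, 0.0, 95.5]
ft_force: [-0.1, -0.5, -0.9]
finger_gap: 85.2
grip_force: 0.0
```

```bash
python3 - <<'E'
from h import *
import pickle,m
c=m.cmd();c["p"][2]+=80;import json;json.dump(c,open("cmd.json","w"))
C=pickle.load(open("w1.pkl","rb"));T=cam("top");S=cam("scene")
for a,b,c in [((254.4,174.1),(239.6,202.6),(311.3,197.1))]:
    X,e=tri([ray("s",a,S),ray("t",b,T),ray("w",c,C)]);print(X.round(1),m.C(X).round(1),np.round(e,1))
    for s in (("s",a,S),("t",b,T)):
        X,e=tri([ray(*s),ray("w",c,C)]);print(X.round(1),m.C(X).round(1),np.round(e,1))
X,e=tri([ray("s",(278.2,213.9),S),ray("t",(294,226),T),ray("w",(244.1,322.9),C)]);print("knob",X.round(1),m.C(X).round(1),np.round(e,1))
X,e=tri([ray("s",(313.4,173.6),S),ray("t",(290.2,165.6),T),ray("w",(403.2,320.1),C)]);print("piv",X.round(1),m.C(X).round(1),np.round(e,1))
im=snapshot("wrist");cv2.imwrite("pics/w2.png",im)
print(sense()["time"],[(np.round(p["at"]),p["conf"]) for p in pinpoint("wrist","lever_knob")])
E
```

```text
[564.3 210.6 106.3] [  1.8  21.  106.3] [5.2 2.6 3.1]
[564.9 209.3 105.8] [  2.3  19.7 105.8] [4. 4.]
[561.9 212.4 109.9] [ -0.4  23.  109.9] [0.7 0.7]
knob [498.8  54.6 106.4] [ -78.3 -128.   106.4] [2.2 2.1 0.5]
piv [678.9  71.4 101.3] [ 102.6 -128.5  101.3] [1.3 4.2 3.1]
13.15 [(array([317., 215.]), 0.59)]
```

```bash
python3 -c "
from m import *
go(P(0,22,200),95.5,0)
call((P(0,22,150),95.5,0),(P(0,22,120),95.5,0),(P(0,22,93),95.5,0))
call((P(0,22,93),95.5,.8))
call(*[(P(0,22+i*6,93),95.5,.8) for i in range(1,9)])
"
```

```text
row 1 [-0.782, 0.184, 0.118] 0.0 0
--
row 1 [-0.0, -0.0, 0.25] 0.0 0
row 2 [-0.0, -0.0, 0.4] 0.0 0
row 3 [-0.0, -0.0, 0.535] 0.0 0
--
row 1 [-0.0, -0.0, 0.0] 0.0 0.8
--
row 1 [0.03, -0.0, 0.0] 0.0 0.8
row 2 [0.06, -0.0, 0.0] 0.0 0.8
row 3 [0.09, -0.0, 0.0] 0.0 0.8
row 4 [0.12, -0.0, 0.0] 0.0 0.8
row 5 [0.15, -0.0, 0.0] 0.0 0.8
row 6 [0.18, -0.0, 0.0] 0.0 0.8
row 7 [0.21, -0.0, 0.0] 0.0 0.8
row 8 [0.24, -0.0, 0.0] 0.0 0.8
--
```

{"api": "step_arm", "payload": {
  "targets": [
    {"dp":[-0.782,0.184,0.118],"angular":[0,0,0],"fingers":0},
    {"dp":[-0.782,0.184,0.118],"angular":[0,0,0],"fingers":0},
    {"dp":[-0.782,0.184,0.118],"angular":[0,0,0],"fingers":0},
    {"dp":[-0.782,0.184,0.118],"angular":[0,0,0],"fingers":0},
    {"dp":[-0.782,0.184,0.118],"angular":[0,0,0],"fingers":0},
    {"dp":[-0.782,0.184,0.118],"angular":[0,0,0],"fingers":0},
    {"dp":[-0.782,0.184,0.118],"angular":[0,0,0],"fingers":0},
    {"dp":[-0.782,0.184,0.118],"angular":[0,0,0],"fingers":0}
  ]
}}

```text
time: 14.2
tool_pos: [562.3, 212.1, 200.2]
tcp_rot: [180.0, -0.0, 95.6]
ft_force: [0.4, 0.2, 0.1]
finger_gap: 85.3
grip_force: 0.0
```

{"api": "step_arm", "payload": {
  "targets": [
    {"dp":[0,0,0.1],"angular":[0,0,0],"fingers":0},
    {"dp":[0,0,0.2],"angular":[0,0,0],"fingers":0},
    {"dp":[0,0,0.3],"angular":[0,0,0],"fingers":0},
    {"dp":[0,0,0.4],"angular":[0,0,0],"fingers":0},
    {"dp":[0,0,0.5],"angular":[0,0,0],"fingers":0},
    {"dp":[0,0,0.535],"angular":[0,0,0],"fingers":0},
    {"dp":[0,0,0.535],"angular":[0,0,0],"fingers":0},
    {"dp":[0,0,0.535],"angular":[0,0,0],"fingers":0}
  ]
}}

```text
time: 15.2
tool_pos: [563.2, 211.6, 94.1]
tcp_rot: [179.9, -0.0, 95.5]
ft_force: [0.4, -0.0, 1.6]
finger_gap: 85.7
grip_force: 0.0
```

{"api": "step_arm", "payload": {
  "targets": [
    {"dp":[0,0,0],"angular":[0,0,0],"fingers":0.8},
    {"dp":[0,0,0],"angular":[0,0,0],"fingers":0.8},
    {"dp":[0,0,0],"angular":[0,0,0],"fingers":0.8},
    {"dp":[0,0,0],"angular":[0,0,0],"fingers":0.8},
    {"dp":[0,0,0],"angular":[0,0,0],"fingers":0.8},
    {"dp":[0,0,0],"angular":[0,0,0],"fingers":0.8},
    {"dp":[0,0,0],"angular":[0,0,0],"fingers":0.8},
    {"dp":[0,0,0],"angular":[0,0,0],"fingers":0.8}
  ]
}}

```text
time: 16.2
tool_pos: [560.8, 211.4, 93.5]
tcp_rot: [-179.8, 0.0, 95.6]
ft_force: [-10.3, -2.4, 9.7]
finger_gap: 23.0
grip_force: 30.2
```

{"api": "step_arm", "payload": {
  "targets": [
    {"dp":[0.025,0,0],"angular":[0,0,0],"fingers":0.8},
    {"dp":[0.05,0,0],"angular":[0,0,0],"fingers":0.8},
    {"dp":[0.075,0,0],"angular":[0,0,0],"fingers":0.8},
    {"dp":[0.1,0,0],"angular":[0,0,0],"fingers":0.8},
    {"dp":[0.125,0,0],"angular":[0,0,0],"fingers":0.8},
    {"dp":[0.15,0,0],"angular":[0,0,0],"fingers":0.8},
    {"dp":[0.15,0,0],"angular":[0,0,0],"fingers":0.8},
    {"dp":[0.15,0,0],"angular":[0,0,0],"fingers":0.8}
  ]
}}

```text
time: 17.2
tool_pos: [557.3, 241.7, 93.5]
tcp_rot: [-179.7, -0.0, 95.6]
ft_force: [-14.4, -0.4, 11.1]
finger_gap: 23.2
grip_force: 30.5
```

{"api": "step_arm", "payload": {
  "targets": [
    {"dp":[0.02,-0.012,-0.005],"angular":[0,0,0],"fingers":0.8},
    {"dp":[0.03,-0.012,-0.01],"angular":[0,0,0],"fingers":0.8},
    {"dp":[0.04,-0.012,-0.01],"angular":[0,0,0],"fingers":0.8},
    {"dp":[0.05,-0.012,-0.01],"angular":[0,0,0],"fingers":0.8},
    {"dp":[0.06,-0.012,-0.01],"angular":[0,0,0],"fingers":0.8},
    {"dp":[0.06,-0.012,-0.01],"angular":[0,0,0],"fingers":0.8},
    {"dp":[0.06,-0.012,-0.01],"angular":[0,0,0],"fingers":0.8},
    {"dp":[0.06,-0.012,-0.01],"angular":[0,0,0],"fingers":0.8}
  ]
}}

```text
time: 18.2
tool_pos: [555.8, 252.7, 93.7]
tcp_rot: [-180.0, 0.0, 95.5]
ft_force: [5.6, -1.0, -10.4]
finger_gap: 22.9
grip_force: 30.4
```

{"api": "step_arm", "payload": {
  "targets": [
    {"dp":[0.01,0,0.005],"angular":[0,0,0],"fingers":0.8},
    {"dp":[0.02,0,0.005],"angular":[0,0,0],"fingers":0.8},
    {"dp":[0.03,0,0.005],"angular":[0,0,0],"fingers":0.8},
    {"dp":[0.04,0,0.005],"angular":[0,0,0],"fingers":0.8},
    {"dp":[0.05,0,0.005],"angular":[0,0,0],"fingers":0.8},
    {"dp":[0.05,0,0.005],"angular":[0,0,0],"fingers":0.8},
    {"dp":[0.05,0,0.005],"angular":[0,0,0],"fingers":0.8},
    {"dp":[0.05,0,0.005],"angular":[0,0,0],"fingers":0.8}
  ]
}}

```text
time: 19.2
tool_pos: [555.5, 255.8, 93.5]
tcp_rot: [-179.8, 0.6, 95.4]
ft_force: [0.9, -32.1, 2.5]
finger_gap: 23.0
grip_force: 31.6
```

{"api": "step_arm", "payload": {
  "targets": [
    {"dp":[-0.04,0,0],"angular":[0,0,0],"fingers":0.8},
    {"dp":[-0.04,0,0],"angular":[0,0,0],"fingers":0.4},
    {"dp":[-0.04,0,0],"angular":[0,0,0],"fingers":0},
    {"dp":[-0.04,0,0],"angular":[0,0,0],"fingers":0},
    {"dp":[-0.04,0,0],"angular":[0,0,0],"fingers":0},
    {"dp":[-0.04,0,-0.3],"angular":[0,0,0],"fingers":0},
    {"dp":[-0.04,0,-0.5],"angular":[0,0,0],"fingers":0},
    {"dp":[-0.04,0,-0.5],"angular":[0,0,0],"fingers":0}
  ]
}}

```text
time: 20.2
tool_pos: [558.4, 256.2, 199.5]
tcp_rot: [179.5, -0.1, 95.6]
ft_force: [0.1, -0.8, 0.1]
finger_gap: 85.5
grip_force: 0.0
```

```bash
python3 - <<'E'
import json
from m import *
# commanded pose: P(0,22,93) then +30 x_tool(yaw95.5), etc
c=cmd();a=np.radians(95.5);tx=np.array([np.cos(a),np.sin(a)]);ty=np.array([np.sin(a),-np.cos(a)])
# cmd.json holds after planned +48 ; actual total = 30+12+10-8=44 x, -2.4 y, z: +2 -1 +100
p=np.array(c["p"]);p[:2]+=tx*(44-48)+ty*(-2.4);p[2]+=2-1+100
json.dump(dict(p=p.tolist(),yaw=c["yaw"]),open("cmd.json","w"));print(p,c["yaw"])
json.dump([[563.3,189.5],5.7],open("pump.json","w"))
from bench import sense;print(sense()["tool_pos"],sense()["tcp_rot"])
E
```

```text
[555.81399472 255.03306844 194.092     ] 95.53999999999998
[558.42685418 256.22280435 199.52102113] [ 1.79512942e+02 -1.26947824e-01  9.55574076e+01]
```

```bash
python3 -c "
from m import *
go(np.array([497,54.5,190]),5.7,0)
print(cmd())
"
```

```text
row 1 [-0.485, -0.195, 0.01] 0.25 0
--
row 1 [-0.48, 0.205, 0.01] 0.249 0
--
{'p': [497.00363222199326, 54.54537958220985, 190.092], 'yaw': 5.7199999999999775}
```

{"api": "step_arm", "payload": {
  "targets": [
    {"dp":[-0.485,-0.195,0.01],"angular":[0,0,0.25],"fingers":0},
    {"dp":[-0.485,-0.195,0.01],"angular":[0,0,0.25],"fingers":0},
    {"dp":[-0.485,-0.195,0.01],"angular":[0,0,0.25],"fingers":0},
    {"dp":[-0.485,-0.195,0.01],"angular":[0,0,0.25],"fingers":0},
    {"dp":[-0.485,-0.195,0.01],"angular":[0,0,0.25],"fingers":0},
    {"dp":[-0.485,-0.195,0.01],"angular":[0,0,0.25],"fingers":0},
    {"dp":[-0.485,-0.195,0.01],"angular":[0,0,0.25],"fingers":0},
    {"dp":[-0.485,-0.195,0.01],"angular":[0,0,0.25],"fingers":0}
  ]
}}

```text
time: 21.2
tool_pos: [526.3, 154.8, 192.0]
tcp_rot: [-180.0, 0.0, 50.6]
ft_force: [-0.1, -0.4, -0.6]
finger_gap: 85.1
grip_force: 0.0
```

{"api": "step_arm", "payload": {
  "targets": [
    {"dp":[-0.48,0.205,0.01],"angular":[0,0,0.249],"fingers":0},
    {"dp":[-0.48,0.205,0.01],"angular":[0,0,0.249],"fingers":0},
    {"dp":[-0.48,0.205,0.01],"angular":[0,0,0.249],"fingers":0},
    {"dp":[-0.48,0.205,0.01],"angular":[0,0,0.249],"fingers":0},
    {"dp":[-0.48,0.205,0.01],"angular":[0,0,0.249],"fingers":0},
    {"dp":[-0.48,0.205,0.01],"angular":[0,0,0.249],"fingers":0},
    {"dp":[-0.48,0.205,0.01],"angular":[0,0,0.249],"fingers":0},
    {"dp":[-0.48,0.205,0.01],"angular":[0,0,0.249],"fingers":0}
  ]
}}

```text
time: 22.2
tool_pos: [497.0, 54.6, 190.1]
tcp_rot: [180.0, 0.0, 5.8]
ft_force: [-0.9, -0.6, 0.1]
finger_gap: 85.2
grip_force: 0.0
```

```bash
cat >> h.py <<'E'
def look(labels,name,n="wrist"):
    import pickle
    C=cam(n);im=snapshot(n);cv2.imwrite(f"pics/{name}.png",im);pickle.dump(C,open(f"{name}.pkl","wb"))
    import m
    for l,z in labels.items():
        for p in pinpoint(n,l)[:4]: X=onz(n,p["at"],z,C);print(l,np.round(p["at"],1),round(p["conf"],2),"world",X.round(1),"pump",m.C(X).round(1))
    s=sense();print(s["time"],s["tool_pos"].round(1) if hasattr(s["tool_pos"],"round") else s["tool_pos"],np.round(s["tcp_rot"],1))
    return C
E
python3 -c "
from h import *
look(dict(clamp_knob=106,clamp_pivot=106,groove_0=62,lever_knob=166,pusher_knob=106),'w3')"
```

```text
clamp_knob [318.3 202.4] 0.66 world [497.1  52.7 106. ] pump [ -79.5 -129.6  106. ]
clamp_pivot [101.5  95.5] 0.18 world [559.7 212.8 106. ] pump [ -1.2  23.5 106. ]
groove_0 [271.  156.7] 0.91 world [520.4  95.3  62. ] pump [-52.1 -89.5  62. ]
groove_0 [269.2  92.8] 0.91 world [572.6 100.4  62. ] pump [  0.4 -89.6  62. ]
groove_0 [267.5  21.6] 0.88 world [626.3 105.5  62. ] pump [ 54.3 -89.8  62. ]
groove_0 [189.9  93.4] 0.21 world [566.3 165.7  62. ] pump [  0.6 -24.   62. ]
pusher_knob [46.1 97.4] 0.86 world [555.6 255.9 106. ] pump [ -1.1  66.8 106. ]
22.5 [497.   54.6 190.1] [-180.     0.     5.7]
```

View pics/w3.png

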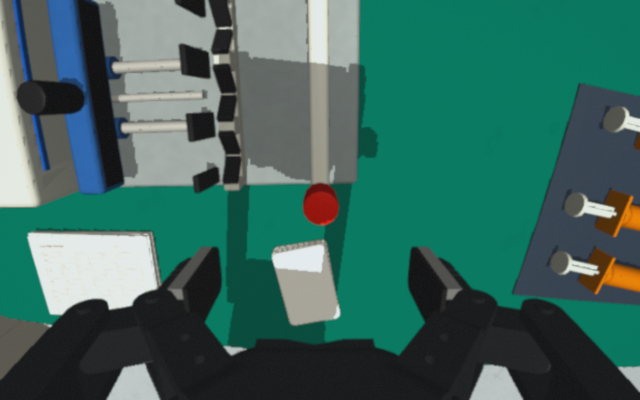

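```bash
python3 -c "
from m import *
call((P(-80.5,-129.3,150),5.7,0),(P(-80.5,-129.3,120),5.7,0),(P(-80.5,-129.3,91),5.7,0))
call((P(-80.5,-129.3,91),5.7,.9))
call(*[(P(-80.5,-129.3,91+6*i),5.7,.9) for i in range(1,7)])
"
```

```text
row 1 [-0.006, 0.008, 0.2] 0.0 0
row 2 [-0.006, 0.008, 0.35] 0.0 0
row 3 [-0.006, 0.008, 0.495] 0.0 0
--
row 1 [0.0, -0.0, 0.0] 0.0 0.9
--
row 1 [0.0, -0.0, -0.03] 0.0 0.9
row 2 [0.0, -0.0, -0.06] 0.0 0.9
row 3 [0.0, -0.0, -0.09] 0.0 0.9
row 4 [0.0, -0.0, -0.12] 0.0 0.9
row 5 [0.0, -0.0, -0.15] 0.0 0.9
row 6 [0.0, -0.0, -0.18] 0.0 0.9
--
```

{"api": "step_arm", "payload": {
  "targets": [
    {"dp":[-0.006,0.008,0.1],"angular":[0,0,0],"fingers":0},
    {"dp":[-0.006,0.008,0.2],"angular":[0,0,0],"fingers":0},
    {"dp":[-0.006,0.008,0.3],"angular":[0,0,0],"fingers":0},
    {"dp":[-0.006,0.008,0.4],"angular":[0,0,0],"fingers":0},
    {"dp":[-0.006,0.008,0.495],"angular":[0,0,0],"fingers":0},
    {"dp":[-0.006,0.008,0.495],"angular":[0,0,0],"fingers":0},
    {"dp":[-0.006,0.008,0.495],"angular":[0,0,0],"fingers":0},
    {"dp":[-0.006,0.008,0.495],"angular":[0,0,0],"fingers":0}
  ]
}}

```text
time: 23.5
tool_pos: [496.8, 52.8, 92.3]
tcp_rot: [180.0, -0.1, 5.7]
ft_force: [-0.1, 0.3, -0.2]
finger_gap: 84.9
grip_force: 0.0
```

{"api": "step_arm", "payload": {
  "targets": [
    {"dp":[0,0,0],"angular":[0,0,0],"fingers":0.9},
    {"dp":[0,0,0],"angular":[0,0,0],"fingers":0.9},
    {"dp":[0,0,0],"angular":[0,0,0],"fingers":0.9},
    {"dp":[0,0,0],"angular":[0,0,0],"fingers":0.9},
    {"dp":[0,0,0],"angular":[0,0,0],"fingers":0.9},
    {"dp":[0,0,0],"angular":[0,0,0],"fingers":0.9},
    {"dp":[0,0,0],"angular":[0,0,0],"fingers":0.9},
    {"dp":[0,0,0],"angular":[0,0,0],"fingers":0.9}
  ],
  "newtons": 50
}}

```text
time: 24.5
tool_pos: [495.9, 52.7, 91.1]
tcp_rot: [180.0, 0.0, 5.7]
ft_force: [-0.8, -4.4, 1.6]
finger_gap: 24.4
grip_force: 49.0
```

{"api": "step_arm", "payload": {
  "targets": [
    {"dp":[0,0,-0.03],"angular":[0,0,0],"fingers":0.9},
    {"dp":[0,0,-0.06],"angular":[0,0,0],"fingers":0.9},
    {"dp":[0,0,-0.09],"angular":[0,0,0],"fingers":0.9},
    {"dp":[0,0,-0.12],"angular":[0,0,0],"fingers":0.9},
    {"dp":[0,0,-0.15],"angular":[0,0,0],"fingers":0.9},
    {"dp":[0,0,-0.18],"angular":[0,0,0],"fingers":0.9},
    {"dp":[0,0,-0.18],"angular":[0,0,0],"fingers":0.9},
    {"dp":[0,0,-0.18],"angular":[0,0,0],"fingers":0.9}
  ]
}}

```text
time: 25.5
tool_pos: [496.4, 52.8, 126.6]
tcp_rot: [180.0, -0.1, 5.7]
ft_force: [6.6, -2.7, -7.2]
finger_gap: 24.7
grip_force: 49.5
```

```bash
python3 - <<'E'
from h import *
from m import *
for uv in [(328,178),(389,206)]: print(onz("scene",uv,0).round())
for uv in [(289,150),(355,150)]: print(onz("top",uv,0).round())
pv=np.array([105.5,-129.3])
def arc(a0,a1,z,f=.9):
    call(*[(P(*(pv-186*np.array([np.cos(a),np.sin(a)])),z),5.7+np.degrees(a),f) for a in np.linspace(a0,a1,9)[1:]])
arc(0,.48,127);arc(.48,.96,127);arc(.96,1.44,127)
print(cmd())
E
```

```text
[767.  80.  -0.]
[ 789. -141.    0.]
[755.  81.   0.]
[ 757. -133.    0.]
row 1 [0.002, 0.056, 0.0] -0.019 0.9
row 2 [0.007, 0.111, 0.0] -0.038 0.9
row 3 [0.015, 0.166, 0.0] -0.057 0.9
row 4 [0.027, 0.221, 0.0] -0.076 0.9
row 5 [0.042, 0.275, 0.0] -0.095 0.9
row 6 [0.06, 0.328, 0.0] -0.114 0.9
row 7 [0.081, 0.379, 0.0] -0.134 0.9
row 8 [0.105, 0.429, 0.0] -0.153 0.9
--
row 1 [0.002, 0.056, 0.0] -0.019 0.9
row 2 [0.007, 0.112, 0.0] -0.038 0.9
row 3 [0.015, 0.167, 0.0] -0.057 0.9
row 4 [0.026, 0.222, 0.0] -0.076 0.9
row 5 [0.041, 0.275, 0.0] -0.095 0.9
row 6 [0.059, 0.328, 0.0] -0.114 0.9
row 7 [0.08, 0.38, 0.0] -0.133 0.9
row 8 [0.105, 0.43, 0.0] -0.152 0.9
--
row 1 [0.001, 0.056, 0.0] -0.02 0.9
row 2 [0.007, 0.111, 0.0] -0.039 0.9
row 3 [0.015, 0.166, 0.0] -0.058 0.9
row 4 [0.027, 0.221, 0.0] -0.077 0.9
row 5 [0.042, 0.275, 0.0] -0.096 0.9
row 6 [0.06, 0.328, 0.0] -0.115 0.9
row 7 [0.081, 0.379, 0.0] -0.134 0.9
row 8 [0.105, 0.429, 0.0] -0.153 0.9
--
{'p': [675.2091517063444, -114.63554866204679, 127.09200000000001], 'yaw': 88.15999999999997}
```

{"api": "step_arm", "payload": {
  "targets": [
    {"dp":[0.002,0.056,0],"angular":[0,0,-0.019],"fingers":0.9},
    {"dp":[0.007,0.111,0],"angular":[0,0,-0.038],"fingers":0.9},
    {"dp":[0.015,0.166,0],"angular":[0,0,-0.057],"fingers":0.9},
    {"dp":[0.027,0.221,0],"angular":[0,0,-0.076],"fingers":0.9},
    {"dp":[0.042,0.275,0],"angular":[0,0,-0.095],"fingers":0.9},
    {"dp":[0.06,0.328,0],"angular":[0,0,-0.114],"fingers":0.9},
    {"dp":[0.081,0.379,0],"angular":[0,0,-0.134],"fingers":0.9},
    {"dp":[0.105,0.429,0],"angular":[0,0,-0.153],"fingers":0.9}
  ]
}}

```text
time: 26.5
tool_pos: [525.6, -29.8, 126.2]
tcp_rot: [-179.9, -0.1, 33.4]
ft_force: [5.2, 1.2, -7.6]
finger_gap: 24.7
grip_force: 49.4
```

{"api": "step_arm", "payload": {
  "targets": [
    {"dp":[0.002,0.056,0],"angular":[0,0,-0.019],"fingers":0.9},
    {"dp":[0.007,0.112,0],"angular":[0,0,-0.038],"fingers":0.9},
    {"dp":[0.015,0.167,0],"angular":[0,0,-0.057],"fingers":0.9},
    {"dp":[0.026,0.222,0],"angular":[0,0,-0.076],"fingers":0.9},
    {"dp":[0.041,0.275,0],"angular":[0,0,-0.095],"fingers":0.9},
    {"dp":[0.059,0.328,0],"angular":[0,0,-0.114],"fingers":0.9},
    {"dp":[0.08,0.38,0],"angular":[0,0,-0.133],"fingers":0.9},
    {"dp":[0.105,0.43,0],"angular":[0,0,-0.152],"fingers":0.9}
  ]
}}

```text
time: 27.5
tool_pos: [589.9, -90.1, 125.6]
tcp_rot: [-179.9, -0.0, 60.7]
ft_force: [2.2, 0.9, -7.2]
finger_gap: 24.7
grip_force: 49.4
```

{"api": "step_arm", "payload": {
  "targets": [
    {"dp":[0.001,0.056,0],"angular":[0,0,-0.02],"fingers":0.9},
    {"dp":[0.007,0.111,0],"angular":[0,0,-0.039],"fingers":0.9},
    {"dp":[0.015,0.166,0],"angular":[0,0,-0.058],"fingers":0.9},
    {"dp":[0.027,0.221,0],"angular":[0,0,-0.077],"fingers":0.9},
    {"dp":[0.042,0.275,0],"angular":[0,0,-0.096],"fingers":0.9},
    {"dp":[0.06,0.328,0],"angular":[0,0,-0.115],"fingers":0.9},
    {"dp":[0.081,0.379,0],"angular":[0,0,-0.134],"fingers":0.9},
    {"dp":[0.105,0.429,0],"angular":[0,0,-0.153],"fingers":0.9}
  ]
}}

```text
time: 28.5
tool_pos: [674.9, -114.1, 125.1]
tcp_rot: [-179.9, -0.1, 88.3]
ft_force: [0.8, -0.3, -7.6]
finger_gap: 24.7
grip_force: 49.4
```

{"api": "step_arm", "payload": {
  "targets": [
    {"dp":[0,0,0.02],"angular":[0,0,0],"fingers":0.9},
    {"dp":[0,0,0.04],"angular":[0,0,0],"fingers":0.9},
    {"dp":[0,0,0.06],"angular":[0,0,0],"fingers":0.9},
    {"dp":[0,0,0.065],"angular":[0,0,0],"fingers":0.9},
    {"dp":[0,0,0.065],"angular":[0,0,0],"fingers":0.9},
    {"dp":[0,0,0.065],"angular":[0,0,0],"fingers":0.9},
    {"dp":[0,0,0.065],"angular":[0,0,0],"fingers":0.9},
    {"dp":[0,0,0.065],"angular":[0,0,0],"fingers":0.9}
  ]
}}

```text
time: 29.5
tool_pos: [675.3, -114.7, 114.4]
tcp_rot: [180.0, 0.0, 88.2]
ft_force: [0.9, 1.0, -1.0]
finger_gap: 24.3
grip_force: 50.2
```

{"api": "step_arm", "payload": {
  "targets": [
    {"dp":[0,0,0],"angular":[0,0,0],"fingers":0.4},
    {"dp":[0,0,0],"angular":[0,0,0],"fingers":0.4},
    {"dp":[0,0,0],"angular":[0,0,0],"fingers":0.4},
    {"dp":[0,0,0],"angular":[0,0,0],"fingers":0.4},
    {"dp":[0,0,-0.2],"angular":[0,0,0],"fingers":0.4},
    {"dp":[0,0,-0.4],"angular":[0,0,0],"fingers":0.4},
    {"dp":[0,0,-0.6],"angular":[0,0,0],"fingers":0.4},
    {"dp":[0,0,-0.6],"angular":[0,0,0],"fingers":0.4}
  ]
}}

```text
time: 30.5
tool_pos: [677.5, -115.2, 239.8]
tcp_rot: [179.5, 0.1, 88.2]
ft_force: [0.1, -0.0, 0.7]
finger_gap: 51.3
grip_force: 0.0
```

```bash
python3 -c "
from m import *
c=cmd();c['p'][2]+=-13+120;json.dump(c,open('cmd.json','w'))
go(np.array([490,-235,250]),88,0)
print(cmd())
"
```

```text
row 1 [-0.316, -0.453, -0.04] 0.0 0
--
row 1 [-0.315, -0.453, -0.04] 0.001 0
--
{'p': [490.0504830412951, -234.95241122996157, 250.092], 'yaw': 87.97999999999996}
```

{"api": "step_arm", "payload": {
  "targets": [
    {"dp":[-0.316,-0.453,-0.04],"angular":[0,0,0],"fingers":0},
    {"dp":[-0.316,-0.453,-0.04],"angular":[0,0,0],"fingers":0},
    {"dp":[-0.316,-0.453,-0.04],"angular":[0,0,0],"fingers":0},
    {"dp":[-0.316,-0.453,-0.04],"angular":[0,0,0],"fingers":0},
    {"dp":[-0.316,-0.453,-0.04],"angular":[0,0,0],"fingers":0},
    {"dp":[-0.316,-0.453,-0.04],"angular":[0,0,0],"fingers":0},
    {"dp":[-0.316,-0.453,-0.04],"angular":[0,0,0],"fingers":0},
    {"dp":[-0.316,-0.453,-0.04],"angular":[0,0,0],"fingers":0}
  ]
}}

```text
time: 31.5
tool_pos: [582.8, -174.7, 242.0]
tcp_rot: [-180.0, -0.0, 88.2]
ft_force: [0.1, 0.4, -1.4]
finger_gap: 85.2
grip_force: 0.0
```

{"api": "step_arm", "payload": {
  "targets": [
    {"dp":[-0.315,-0.453,-0.04],"angular":[0,0,0.001],"fingers":0},
    {"dp":[-0.315,-0.453,-0.04],"angular":[0,0,0.001],"fingers":0},
    {"dp":[-0.315,-0.453,-0.04],"angular":[0,0,0.001],"fingers":0},
    {"dp":[-0.315,-0.453,-0.04],"angular":[0,0,0.001],"fingers":0},
    {"dp":[-0.315,-0.453,-0.04],"angular":[0,0,0.001],"fingers":0},
    {"dp":[-0.315,-0.453,-0.04],"angular":[0,0,0.001],"fingers":0},
    {"dp":[-0.315,-0.453,-0.04],"angular":[0,0,0.001],"fingers":0},
    {"dp":[-0.315,-0.453,-0.04],"angular":[0,0,0.001],"fingers":0}
  ]
}}

```text
time: 32.5
tool_pos: [490.2, -234.7, 250.0]
tcp_rot: [-180.0, -0.0, 88.0]
ft_force: [0.2, -0.0, -0.2]
finger_gap: 85.4
grip_force: 0.0
```

```bash
cat >> h.py <<'E'
def syr(name,z=16):
    "fit syringe poses from masks of the barrel + ends"
    C=look({},name)
    E=[onz("w",p["at"],z,C) for p in pinpoint("wrist","syringe_0_end") if p["conf"]>.3]
    M=[p for p in pinpoint("wrist","syringe_0") if p["conf"]>.3]
    print("ends",np.round(E,1).tolist());print("orig",[(onz("w",p["at"],z,C).round(1).tolist(),round(p["conf"],2)) for p in M])
    im=cv2.imread(f"pics/{name}.png");hsv=cv2.cvtColor(im,cv2.COLOR_BGR2HSV)
    msk=cv2.inRange(hsv,(5,150,110),(22,255,255));msk[:30,:30]=msk[:30,:30]
    n,lab,st,_=cv2.connectedComponentsWithStats(msk)
    for i in range(1,n):
        if st[i,4]>600:
            v,u=np.nonzero(lab==i);q=np.array([onz("w",(a,b),z,C)[:2] for a,b in zip(u[::3],v[::3])])
            c=q.mean(0);w,V=np.linalg.eigh(np.cov((q-c).T));d=V[:,1];d=d*np.sign(d[1]+1e-9);s=(q-c)@d
            lo,hi=np.percentile(s,[.5,99.5]);print("blob px",st[i].tolist(),"c",c.round(1),"len",round(hi-lo,1),"mid",(c+d*(lo+hi)/2).round(1),"hi",(c+d*hi).round(1),"ang",round(np.degrees(np.arctan2(d[1],d[0])),1))
E
python3 -c "
from h import *
syr('w4')"
```

```text
32.55 [ 490.1 -234.8  250. ] [-180.   -0.   88.]
ends [[594.4, -248.1, 16.0]]
orig [([482.8, -333.7, 16.0], 0.83), ([579.1, -348.8, 16.0], 0.67), ([410.0, -339.8, 16.0], 0.58)]
blob px [555, 79, 85, 84, 5280] c [ 846.5 -187.6] len 130.7 mid [ 849.8 -188.4] hi [ 786.4 -172.4] ang 165.8
blob px [298, 200, 39, 83, 1763] c [ 486.6 -328.7] len 110.9 mid [ 486.1 -333.3] hi [ 491.5 -278.1] ang 84.5
blob px [238, 206, 41, 82, 1769] c [ 412.7 -333.6] len 112.4 mid [ 412.  -338.8] hi [ 419.3 -283.1] ang 82.6
blob px [375, 211, 41, 81, 1766] c [ 584.7 -346.3] len 111.2 mid [ 584.4 -350.9] hi [ 588.  -295.5] ang 86.3
```

View pics/w4.png

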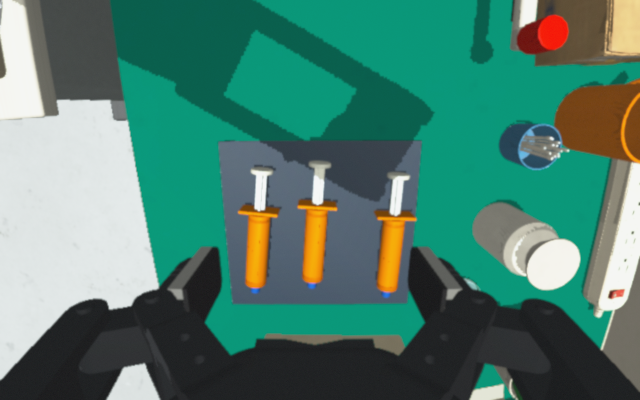

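```bash
cat >> m.py <<'E'
def pick(S,ang,off=15):
    u=np.array([np.cos(np.radians(ang)),np.sin(np.radians(ang))]);g=np.array(S)+off*u
    go([*g,110],ang,.3)
    call(*[([*g,z],ang,.3) for z in(90,70,50,35,20,10,4)])
    call(([*g,4],ang,.9))
    call(*[([*g,z],ang,.9) for z in(14,30,50,80,110,140,170)])
E
python3 -c "
from m import *
pick((584.2,-351),86.3)"
```

```text
row 1 [-0.244, 0.247, 0.35] 0.005 0.3
--
row 1 [-0.24, 0.25, 0.35] 0.004 0.3
--
row 1 [-0.0, -0.0, 0.1] 0.0 0.3
row 2 [-0.0, -0.0, 0.2] 0.0 0.3
row 3 [-0.0, -0.0, 0.3] 0.0 0.3
row 4 [-0.0, -0.0, 0.375] 0.0 0.3
row 5 [-0.0, -0.0, 0.45] 0.0 0.3
row 6 [-0.0, -0.0, 0.5] 0.0 0.3
row 7 [-0.0, -0.0, 0.53] 0.0 0.3
--
row 1 [-0.0, -0.0, 0.0] 0.0 0.9
--
row 1 [-0.0, -0.0, -0.05] 0.0 0.9
row 2 [-0.0, -0.0, -0.13] 0.0 0.9
row 3 [-0.0, -0.0, -0.23] 0.0 0.9
row 4 [-0.0, -0.0, -0.38] 0.0 0.9
row 5 [-0.0, -0.0, -0.53] 0.0 0.9
row 6 [-0.0, -0.0, -0.68] 0.0 0.9
row 7 [-0.0, -0.0, -0.83] 0.0 0.9
--
```

{"api": "step_arm", "payload": {
  "targets": [
    {"dp":[-0.244,0.247,0.35],"angular":[0,0,0.005],"fingers":0.3},
    {"dp":[-0.244,0.247,0.35],"angular":[0,0,0.005],"fingers":0.3},
    {"dp":[-0.244,0.247,0.35],"angular":[0,0,0.005],"fingers":0.3},
    {"dp":[-0.244,0.247,0.35],"angular":[0,0,0.005],"fingers":0.3},
    {"dp":[-0.244,0.247,0.35],"angular":[0,0,0.005],"fingers":0.3},
    {"dp":[-0.244,0.247,0.35],"angular":[0,0,0.005],"fingers":0.3},
    {"dp":[-0.244,0.247,0.35],"angular":[0,0,0.005],"fingers":0.3},
    {"dp":[-0.244,0.247,0.35],"angular":[0,0,0.005],"fingers":0.3}
  ]
}}

```text
time: 33.65
tool_pos: [537.7, -285.4, 180.4]
tcp_rot: [180.0, 0.0, 87.1]
ft_force: [0.2, 1.2, 0.5]
finger_gap: 59.9
grip_force: 0.0
```

{"api": "step_arm", "payload": {
  "targets": [
    {"dp":[-0.24,0.25,0.35],"angular":[0,0,0.004],"fingers":0.3},
    {"dp":[-0.24,0.25,0.35],"angular":[0,0,0.004],"fingers":0.3},
    {"dp":[-0.24,0.25,0.35],"angular":[0,0,0.004],"fingers":0.3},
    {"dp":[-0.24,0.25,0.35],"angular":[0,0,0.004],"fingers":0.3},
    {"dp":[-0.24,0.25,0.35],"angular":[0,0,0.004],"fingers":0.3},
    {"dp":[-0.24,0.25,0.35],"angular":[0,0,0.004],"fingers":0.3},
    {"dp":[-0.24,0.25,0.35],"angular":[0,0,0.004],"fingers":0.3},
    {"dp":[-0.24,0.25,0.35],"angular":[0,0,0.004],"fingers":0.3}
  ]
}}

```text
time: 34.65
tool_pos: [585.2, -335.9, 110.5]
tcp_rot: [180.0, 0.0, 86.4]
ft_force: [0.1, 0.1, 0.1]
finger_gap: 59.5
grip_force: 0.0
```

```bash
python3 -c "
from h import *
syr('w5')"
```

```text
34.7 [ 585.1 -335.9  110.3] [180.    0.   86.4]
ends []
orig [([410.7, -339.8, 16.0], 0.93), ([487.1, -334.4, 16.0], 0.67), ([584.8, -350.9, 16.0], 0.66)]
blob px [594, 0, 46, 39, 1496] c [ 816.6 -213.1] len 37.5 mid [ 815.5 -213.3] hi [ 834.1 -211. ] ang 7.1
blob px [145, 134, 73, 136, 4574] c [ 485.9 -329.7] len 109.3 mid [ 485.5 -334.4] hi [ 490.9 -280. ] ang 84.3
blob px [54, 147, 76, 132, 4809] c [ 410.7 -334. ] len 110.8 mid [ 410.  -339.4] hi [ 417.5 -284.4] ang 82.3
blob px [281, 149, 68, 134, 4696] c [ 584.6 -346.1] len 110.5 mid [ 584.2 -351.9] hi [ 588.  -296.8] ang 86.1
```

View pics/w5.png

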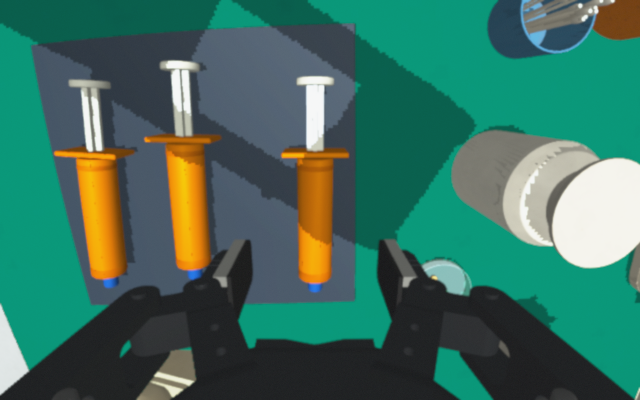

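{"api": "step_arm", "payload": {
  "targets": [
    {"dp":[0,0,0.1],"angular":[0,0,0],"fingers":0.3},
    {"dp":[0,0,0.2],"angular":[0,0,0],"fingers":0.3},
    {"dp":[0,0,0.3],"angular":[0,0,0],"fingers":0.3},
    {"dp":[0,0,0.375],"angular":[0,0,0],"fingers":0.3},
    {"dp":[0,0,0.45],"angular":[0,0,0],"fingers":0.3},
    {"dp":[0,0,0.5],"angular":[0,0,0],"fingers":0.3},
    {"dp":[0,0,0.53],"angular":[0,0,0],"fingers":0.3},
    {"dp":[0,0,0.53],"angular":[0,0,0],"fingers":0.3}
  ]
}}

```text
time: 35.8
tool_pos: [585.0, -335.9, 3.9]
tcp_rot: [-180.0, -0.0, 86.4]
ft_force: [-0.3, -0.3, -0.7]
finger_gap: 59.7
grip_force: 0.0
```

{"api": "step_arm", "payload": {
  "targets": [
    {"dp":[0,0,0],"angular":[0,0,0],"fingers":0.9},
    {"dp":[0,0,0],"angular":[0,0,0],"fingers":0.9},
    {"dp":[0,0,0],"angular":[0,0,0],"fingers":0.9},
    {"dp":[0,0,0],"angular":[0,0,0],"fingers":0.9},
    {"dp":[0,0,0],"angular":[0,0,0],"fingers":0.9},
    {"dp":[0,0,0],"angular":[0,0,0],"fingers":0.9},
    {"dp":[0,0,0],"angular":[0,0,0],"fingers":0.9},
    {"dp":[0,0,0],"angular":[0,0,0],"fingers":0.9}
  ],
  "newtons": 40
}}

```text
time: 36.8
tool_pos: [585.8, -336.4, 5.1]
tcp_rot: [179.9, 0.0, 86.4]
ft_force: [-0.5, -0.2, 5.8]
finger_gap: 26.3
grip_force: 39.7
```

{"api": "step_arm", "payload": {
  "targets": [
    {"dp":[0,0,-0.05],"angular":[0,0,0],"fingers":0.9},
    {"dp":[0,0,-0.13],"angular":[0,0,0],"fingers":0.9},
    {"dp":[0,0,-0.23],"angular":[0,0,0],"fingers":0.9},
    {"dp":[0,0,-0.38],"angular":[0,0,0],"fingers":0.9},
    {"dp":[0,0,-0.53],"angular":[0,0,0],"fingers":0.9},
    {"dp":[0,0,-0.68],"angular":[0,0,0],"fingers":0.9},
    {"dp":[0,0,-0.83],"angular":[0,0,0],"fingers":0.9},
    {"dp":[0,0,-0.83],"angular":[0,0,0],"fingers":0.9}
  ]
}}

```text
time: 37.8
tool_pos: [587.2, -337.3, 175.5]
tcp_rot: [179.6, 0.2, 86.4]
ft_force: [0.0, 0.1, -0.6]
finger_gap: 26.2
grip_force: 39.5
```

```bash
cat >> h.py <<'E'
def held(name,dz=11):
    "held syringe in tool coordinates (x along barrel), assuming axis dz above TCP"
    C=look({},name);s=sense();p=np.array(s["tool_pos"]);a=np.radians(s["tcp_rot"][2])
    R=np.array([[np.cos(a),np.sin(a),0],[np.sin(a),-np.cos(a),0],[0,0,-1]]);z=p[2]+dz
    for l in("syringe_0_end","syringe_0"):
        for q in pinpoint("wrist",l)[:4]: print(l,np.round(q["at"],1),round(q["conf"],2),"tool",(R.T@(onz("w",q["at"],z,C)-p)).round(1))
    hsv=cv2.cvtColor(cv2.imread(f"pics/{name}.png"),cv2.COLOR_BGR2HSV);msk=cv2.inRange(hsv,(5,150,90),(22,255,255))
    n,lab,st,_=cv2.connectedComponentsWithStats(msk)
    for i in range(1,n):
        if st[i,4]>1500 and 200<st[i,0]+st[i,2]/2<440: 
            m_=np.argwhere(lab==i);r=st[i,1];print("blob",st[i].tolist(),"flange top row in tool x:",(R.T@(onz("w",(st[i,0]+st[i,2]/2,r),z,C)-p)).round(1))
    print("force",np.round(s["ft_force"],1))
E
python3 -c "
from h import *
held('h1')
import m
m.go(m.P(54,-75,160),95.7,.9)"
```

```text
37.85 [ 586.2 -336.7  172.8] [1.798e+02 1.000e-01 8.640e+01]
syringe_0_end [319.5  54.7] 0.67 tool [ 89.2   2.7 -11. ]
syringe_0 [137.3 194.9] 0.78 tool [ 32.  -78.2 -11. ]
syringe_0 [313.  290.3] 0.73 tool [-15.9   0.  -11. ]
syringe_0 [208.5 185.2] 0.71 tool [ 36.3 -45.5 -11. ]
blob [177, 127, 58, 109, 3197] flange top row in tool x: [ 61.3 -44.4 -11. ]
blob [253, 176, 123, 169, 10563] flange top row in tool x: [ 40.3   0.7 -11. ]
force [-0.4  0.7 -2.5]
row 1 [0.763, 0.017, 0.017] -0.017 0.9
--
row 1 [0.761, 0.058, 0.017] -0.017 0.9
--
row 1 [0.757, 0.098, 0.016] -0.018 0.9
--
```

View pics/h1.png

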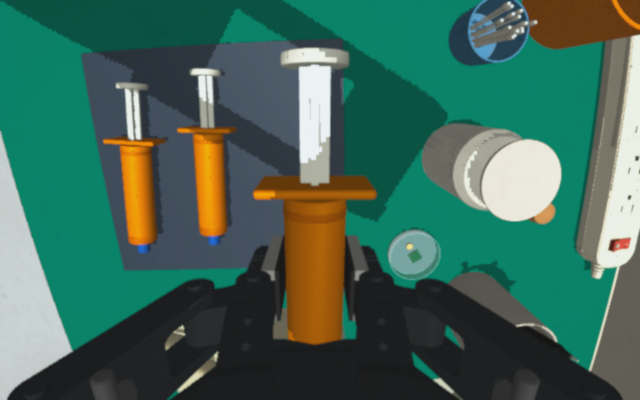

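{"api": "step_arm", "payload": {
  "targets": [
    {"dp":[0.763,0.017,0.017],"angular":[0,0,-0.017],"fingers":0.9},
    {"dp":[0.763,0.017,0.017],"angular":[0,0,-0.017],"fingers":0.9},
    {"dp":[0.763,0.017,0.017],"angular":[0,0,-0.017],"fingers":0.9},
    {"dp":[0.763,0.017,0.017],"angular":[0,0,-0.017],"fingers":0.9},
    {"dp":[0.763,0.017,0.017],"angular":[0,0,-0.017],"fingers":0.9},
    {"dp":[0.763,0.017,0.017],"angular":[0,0,-0.017],"fingers":0.9},
    {"dp":[0.763,0.017,0.017],"angular":[0,0,-0.017],"fingers":0.9},
    {"dp":[0.763,0.017,0.017],"angular":[0,0,-0.017],"fingers":0.9}
  ]
}}

```text
time: 38.95
tool_pos: [598.1, -184.6, 166.7]
tcp_rot: [-180.0, 0.0, 89.4]
ft_force: [-0.5, -0.2, -1.0]
finger_gap: 26.6
grip_force: 39.6
```

{"api": "step_arm", "payload": {
  "targets": [
    {"dp":[0.761,0.058,0.017],"angular":[0,0,-0.017],"fingers":0.9},
    {"dp":[0.761,0.058,0.017],"angular":[0,0,-0.017],"fingers":0.9},
    {"dp":[0.761,0.058,0.017],"angular":[0,0,-0.017],"fingers":0.9},
    {"dp":[0.761,0.058,0.017],"angular":[0,0,-0.017],"fingers":0.9},
    {"dp":[0.761,0.058,0.017],"angular":[0,0,-0.017],"fingers":0.9},
    {"dp":[0.761,0.058,0.017],"angular":[0,0,-0.017],"fingers":0.9},
    {"dp":[0.761,0.058,0.017],"angular":[0,0,-0.017],"fingers":0.9},
    {"dp":[0.761,0.058,0.017],"angular":[0,0,-0.017],"fingers":0.9}
  ]
}}

```text
time: 39.95
tool_pos: [611.4, -32.5, 163.3]
tcp_rot: [-180.0, 0.0, 92.4]
ft_force: [-0.9, -0.5, -1.5]
finger_gap: 26.3
grip_force: 39.6
```

{"api": "step_arm", "payload": {
  "targets": [
    {"dp":[0.757,0.098,0.016],"angular":[0,0,-0.018],"fingers":0.9},
    {"dp":[0.757,0.098,0.016],"angular":[0,0,-0.018],"fingers":0.9},
    {"dp":[0.757,0.098,0.016],"angular":[0,0,-0.018],"fingers":0.9},
    {"dp":[0.757,0.098,0.016],"angular":[0,0,-0.018],"fingers":0.9},
    {"dp":[0.757,0.098,0.016],"angular":[0,0,-0.018],"fingers":0.9},
    {"dp":[0.757,0.098,0.016],"angular":[0,0,-0.018],"fingers":0.9},
    {"dp":[0.757,0.098,0.016],"angular":[0,0,-0.018],"fingers":0.9},
    {"dp":[0.757,0.098,0.016],"angular":[0,0,-0.018],"fingers":0.9}
  ]
}}

```text
time: 40.95
tool_pos: [624.5, 119.6, 160.1]
tcp_rot: [180.0, 0.0, 95.7]
ft_force: [-0.0, -0.3, -0.7]
finger_gap: 26.5
grip_force: 39.6
```

```bash
python3 -c "
from h import *
held('h2')
look(dict(groove_0=62,pusher_knob=106),'h2b')
print(m.cmd() if 0 else '')
import m
print(m.cmd(), m.P(54,-75,160))
m.call(*[(m.P(54,-75,z),95.7,.9) for z in(145,130,115,100,85,72,62,55)])
m.call(*[(m.P(54,-75,z),95.7,.9) for z in(53,51,49,49)])
"
```

```text
41.0 [624.5 119.8 160.1] [180.    0.   95.7]
syringe_0_end [318.4  55.8] 0.97 tool [ 88.8   1.4 -11. ]
syringe_0 [311.  293.2] 0.79 tool [-15.3  -1.8 -11. ]
blob [254, 176, 122, 169, 10500] flange top row in tool x: [ 41.3   0.1 -11. ]
force [-0.1  0.1 -0.1]
groove_0 [179.5 215.5] 0.92 world [517.2  94.9  62. ] pump [-55.3 -89.6  62. ]
groove_0 [253.1 214.3] 0.82 world [576.9 102.   62. ] pump [  4.8 -88.4  62. ]
41.25 [624.4 120.3 160.1] [180.    0.   95.7]

{'p': [624.4414014597353, 120.30926437583645, 160.092], 'yaw': 95.71999999999996} [624.48198201 120.23409874 160.        ]
row 1 [-0.0, 0.0, 0.075] 0.0 0.9
row 2 [-0.0, 0.0, 0.15] 0.0 0.9
row 3 [-0.0, 0.0, 0.225] 0.0 0.9
row 4 [-0.0, 0.0, 0.3] 0.0 0.9
row 5 [-0.0, 0.0, 0.375] 0.0 0.9
row 6 [-0.0, 0.0, 0.44] 0.0 0.9
row 7 [-0.0, 0.0, 0.49] 0.0 0.9
row 8 [-0.0, 0.0, 0.525] 0.0 0.9
--
row 1 [-0.0, 0.0, 0.01] 0.0 0.9
row 2 [-0.0, 0.0, 0.02] 0.0 0.9
row 3 [-0.0, 0.0, 0.03] 0.0 0.9
--
```

{"api": "step_arm", "payload": {
  "targets": [
    {"dp":[0,0,0.075],"angular":[0,0,0],"fingers":0.9},
    {"dp":[0,0,0.15],"angular":[0,0,0],"fingers":0.9},
    {"dp":[0,0,0.225],"angular":[0,0,0],"fingers":0.9},
    {"dp":[0,0,0.3],"angular":[0,0,0],"fingers":0.9},
    {"dp":[0,0,0.375],"angular":[0,0,0],"fingers":0.9},
    {"dp":[0,0,0.44],"angular":[0,0,0],"fingers":0.9},
    {"dp":[0,0,0.49],"angular":[0,0,0],"fingers":0.9},
    {"dp":[0,0,0.525],"angular":[0,0,0],"fingers":0.9}
  ]
}}

```text
time: 42.25
tool_pos: [624.4, 120.3, 54.5]
tcp_rot: [-180.0, 0.0, 95.7]
ft_force: [0.6, -0.6, -0.6]
finger_gap: 26.7
grip_force: 39.6
```

{"api": "step_arm", "payload": {
  "targets": [
    {"dp":[0,0,0.01],"angular":[0,0,0],"fingers":0.9},
    {"dp":[0,0,0.02],"angular":[0,0,0],"fingers":0.9},
    {"dp":[0,0,0.03],"angular":[0,0,0],"fingers":0.9},
    {"dp":[0,0,0.03],"angular":[0,0,0],"fingers":0.9},
    {"dp":[0,0,0.03],"angular":[0,0,0],"fingers":0.9},
    {"dp":[0,0,0.03],"angular":[0,0,0],"fingers":0.9},
    {"dp":[0,0,0.03],"angular":[0,0,0],"fingers":0.9},
    {"dp":[0,0,0.03],"angular":[0,0,0],"fingers":0.9}
  ]
}}

```text
time: 43.25
tool_pos: [625.6, 120.3, 51.2]
tcp_rot: [179.9, 0.0, 95.7]
ft_force: [-2.8, -0.5, 9.8]
finger_gap: 26.4
grip_force: 40.7
```

{"api": "step_arm", "payload": {
  "targets": [
    {"dp":[0,0,-0.005],"angular":[0,0,0],"fingers":0.52},
    {"dp":[0,0,-0.005],"angular":[0,0,0],"fingers":0.52},
    {"dp":[0,0,-0.005],"angular":[0,0,0],"fingers":0.52},
    {"dp":[0,0,-0.005],"angular":[0,0,0],"fingers":0.52},
    {"dp":[0,0,-0.1],"angular":[0,0,0],"fingers":0.52},
    {"dp":[0,0,-0.25],"angular":[0,0,0],"fingers":0.52},
    {"dp":[0,0,-0.5],"angular":[0,0,0],"fingers":0.52},
    {"dp":[0,0,-0.705],"angular":[0,0,0],"fingers":0.52}
  ]
}}

```text
time: 44.25
tool_pos: [625.0, 120.4, 193.8]
tcp_rot: [179.9, -0.0, 95.7]
ft_force: [0.1, 0.3, 0.1]
finger_gap: 40.8
grip_force: 0.0
```

```bash
cat > chk.py <<'E'
from h import *
import m
def grooves(name):
    "seated/lying syringes seen from the wrist: thumb disc ends at z=62"
    look(dict(syringe_0_end=62,syringe_0=62,groove_0=62),name)
E
python3 -c "
from m import *
c=cmd();c['p'][2]+=141;json.dump(c,open('cmd.json','w'))
from chk import *
grooves('c1')
go([490,-235,230],88,0)
"
```

```text
syringe_0_end [314.3  82.8] 0.61 world [616.3 208.9  62. ] pump [54.7 14.  62. ]
syringe_0 [313.9 204.3] 0.69 world [626.3 105.1  62. ] pump [ 54.3 -90.2  62. ]
syringe_0 [244.  29.] 0.37 world [556.6 244.6  62. ] pump [-1.2 55.5 62. ]
groove_0 [256.9 201.1] 0.81 world [574.9 103.1  62. ] pump [  3.  -87.2  62. ]
groove_0 [192.8 205.8] 0.74 world [516.7  92.8  62. ] pump [-56.  -91.6  62. ]
44.45 [625.5 120.4 192.9] [179.8  -0.   95.7]
row 1 [-0.567, -0.282, -0.067] 0.014 0
--
row 1 [-0.579, -0.257, -0.066] 0.014 0
--
row 1 [-0.589, -0.231, -0.067] 0.015 0
--
```

View pics/c1.png

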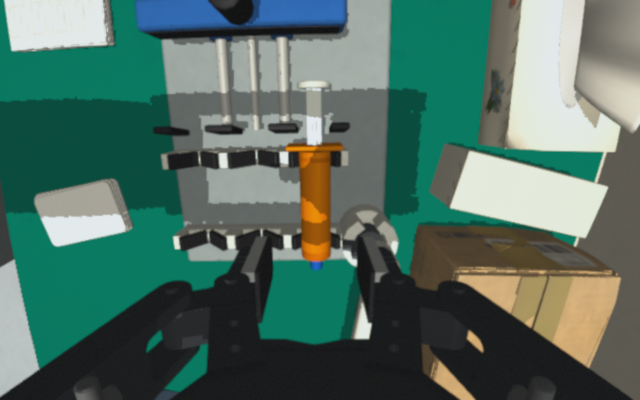

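```bash
python3 -c "
from m import *
c=dict(p=[*P(54,-75,0)[:2],49+141],yaw=95.72);json.dump(c,open('cmd.json','w'))
go([487,-325,130],84.4,.3)
"
```

```text
row 1 [-0.716, -0.302, 0.1] 0.021 0.3
--
row 1 [-0.733, -0.254, 0.1] 0.021 0.3
--
row 1 [-0.749, -0.205, 0.1] 0.021 0.3
--
```

{"api": "step_arm", "payload": {
  "targets": [
    {"dp":[-0.716,-0.302,0.1],"angular":[0,0,0.021],"fingers":0.3},
    {"dp":[-0.716,-0.302,0.1],"angular":[0,0,0.021],"fingers":0.3},
    {"dp":[-0.716,-0.302,0.1],"angular":[0,0,0.021],"fingers":0.3},
    {"dp":[-0.716,-0.302,0.1],"angular":[0,0,0.021],"fingers":0.3},
    {"dp":[-0.716,-0.302,0.1],"angular":[0,0,0.021],"fingers":0.3},
    {"dp":[-0.716,-0.302,0.1],"angular":[0,0,0.021],"fingers":0.3},
    {"dp":[-0.716,-0.302,0.1],"angular":[0,0,0.021],"fingers":0.3},
    {"dp":[-0.716,-0.302,0.1],"angular":[0,0,0.021],"fingers":0.3}
  ]
}}

```text
time: 45.45
tool_pos: [578.8, -27.6, 170.2]
tcp_rot: [180.0, -0.0, 92.0]
ft_force: [0.3, -0.4, -0.1]
finger_gap: 59.6
grip_force: 0.0
```

{"api": "step_arm", "payload": {
  "targets": [
    {"dp":[-0.733,-0.254,0.1],"angular":[0,0,0.021],"fingers":0.3},
    {"dp":[-0.733,-0.254,0.1],"angular":[0,0,0.021],"fingers":0.3},
    {"dp":[-0.733,-0.254,0.1],"angular":[0,0,0.021],"fingers":0.3},
    {"dp":[-0.733,-0.254,0.1],"angular":[0,0,0.021],"fingers":0.3},
    {"dp":[-0.733,-0.254,0.1],"angular":[0,0,0.021],"fingers":0.3},
    {"dp":[-0.733,-0.254,0.1],"angular":[0,0,0.021],"fingers":0.3},
    {"dp":[-0.733,-0.254,0.1],"angular":[0,0,0.021],"fingers":0.3},
    {"dp":[-0.733,-0.254,0.1],"angular":[0,0,0.021],"fingers":0.3}
  ]
}}

```text
time: 46.45
tool_pos: [533.0, -175.9, 150.2]
tcp_rot: [180.0, 0.0, 88.2]
ft_force: [-0.5, -0.2, 0.0]
finger_gap: 59.9
grip_force: 0.0
```

{"api": "step_arm", "payload": {
  "targets": [
    {"dp":[-0.749,-0.205,0.1],"angular":[0,0,0.021],"fingers":0.3},
    {"dp":[-0.749,-0.205,0.1],"angular":[0,0,0.021],"fingers":0.3},
    {"dp":[-0.749,-0.205,0.1],"angular":[0,0,0.021],"fingers":0.3},
    {"dp":[-0.749,-0.205,0.1],"angular":[0,0,0.021],"fingers":0.3},
    {"dp":[-0.749,-0.205,0.1],"angular":[0,0,0.021],"fingers":0.3},
    {"dp":[-0.749,-0.205,0.1],"angular":[0,0,0.021],"fingers":0.3},
    {"dp":[-0.749,-0.205,0.1],"angular":[0,0,0.021],"fingers":0.3},
    {"dp":[-0.749,-0.205,0.1],"angular":[0,0,0.021],"fingers":0.3}
  ]
}}

```text
time: 47.45
tool_pos: [487.3, -324.3, 130.3]
tcp_rot: [180.0, 0.0, 84.4]
ft_force: [-0.9, 0.2, 0.6]
finger_gap: 59.5
grip_force: 0.0
```

```bash
python3 -c "
from h import *
syr('w6')"
```

```text
47.5 [ 487.2 -324.5  130.2] [180.    0.   84.4]
ends []
orig [([488.2, -336.6, 16.0], 0.72), ([412.0, -340.3, 16.0], 0.6)]
blob px [284, 139, 62, 125, 4125] c [ 486.8 -328.8] len 108.5 mid [ 486.3 -333.9] hi [ 491.3 -279.8] ang 84.7
blob px [193, 153, 65, 102, 2885] c [ 413.7 -320.7] len 87.4 mid [ 412.7 -327.4] hi [ 419.7 -284.3] ang 80.7
```

```bash
python3 -c "
from m import *
g=np.array([487.1,-326.3]);a=84.6
call(*[([*g,z],a,.3) for z in(110,90,70,50,35,20,10,4)])
call(([*g,4],a,.9))
call(*[([*g,z],a,.9) for z in(14,30,50,80,110,140,170)])
go(P(0,-82,160),95.7,.9)
"
```

```text
row 1 [-0.007, 0.001, 0.1] -0.001 0.3
row 2 [-0.007, 0.001, 0.2] -0.001 0.3
row 3 [-0.007, 0.001, 0.3] -0.001 0.3
row 4 [-0.007, 0.001, 0.4] -0.001 0.3
row 5 [-0.007, 0.001, 0.475] -0.001 0.3
row 6 [-0.007, 0.001, 0.55] -0.001 0.3
row 7 [-0.007, 0.001, 0.6] -0.001 0.3
row 8 [-0.007, 0.001, 0.63] -0.001 0.3
--
row 1 [0.0, -0.0, 0.0] -0.0 0.9
--
row 1 [0.0, -0.0, -0.05] -0.0 0.9
row 2 [0.0, -0.0, -0.13] -0.0 0.9
row 3 [0.0, -0.0, -0.23] -0.0 0.9
row 4 [0.0, -0.0, -0.38] -0.0 0.9
row 5 [0.0, -0.0, -0.53] -0.0 0.9
row 6 [0.0, -0.0, -0.68] -0.0 0.9
row 7 [0.0, -0.0, -0.83] -0.0 0.9
--
row 1 [0.734, 0.071, 0.017] -0.021 0.9
--
row 1 [0.727, 0.12, 0.016] -0.02 0.9
--
row 1 [0.719, 0.165, 0.017] -0.021 0.9
--
```

{"api": "step_arm", "payload": {
  "targets": [
    {"dp":[-0.007,0.001,0.1],"angular":[0,0,-0.001],"fingers":0.3},
    {"dp":[-0.007,0.001,0.2],"angular":[0,0,-0.001],"fingers":0.3},
    {"dp":[-0.007,0.001,0.3],"angular":[0,0,-0.001],"fingers":0.3},
    {"dp":[-0.007,0.001,0.4],"angular":[0,0,-0.001],"fingers":0.3},
    {"dp":[-0.007,0.001,0.475],"angular":[0,0,-0.001],"fingers":0.3},
    {"dp":[-0.007,0.001,0.55],"angular":[0,0,-0.001],"fingers":0.3},
    {"dp":[-0.007,0.001,0.6],"angular":[0,0,-0.001],"fingers":0.3},
    {"dp":[-0.007,0.001,0.63],"angular":[0,0,-0.001],"fingers":0.3}
  ]
}}

```text
time: 48.6
tool_pos: [487.0, -326.2, 3.6]
tcp_rot: [-180.0, -0.0, 84.6]
ft_force: [-0.7, 0.2, -0.1]
finger_gap: 59.5
grip_force: 0.0
```

{"api": "step_arm", "payload": {
  "targets": [
    {"dp":[0,0,0],"angular":[0,0,0],"fingers":0.9},
    {"dp":[0,0,0],"angular":[0,0,0],"fingers":0.9},
    {"dp":[0,0,0],"angular":[0,0,0],"fingers":0.9},
    {"dp":[0,0,0],"angular":[0,0,0],"fingers":0.9},
    {"dp":[0,0,0],"angular":[0,0,0],"fingers":0.9},
    {"dp":[0,0,0],"angular":[0,0,0],"fingers":0.9},
    {"dp":[0,0,0],"angular":[0,0,0],"fingers":0.9},
    {"dp":[0,0,0],"angular":[0,0,0],"fingers":0.9}
  ]
}}

```text
time: 49.6
tool_pos: [487.6, -326.7, 4.9]
tcp_rot: [179.9, 0.0, 84.6]
ft_force: [0.2, 0.4, 5.2]
finger_gap: 26.5
grip_force: 39.7
```

{"api": "step_arm", "payload": {
  "targets": [
    {"dp":[0,0,-0.05],"angular":[0,0,0],"fingers":0.9},
    {"dp":[0,0,-0.13],"angular":[0,0,0],"fingers":0.9},
    {"dp":[0,0,-0.23],"angular":[0,0,0],"fingers":0.9},
    {"dp":[0,0,-0.38],"angular":[0,0,0],"fingers":0.9},
    {"dp":[0,0,-0.53],"angular":[0,0,0],"fingers":0.9},
    {"dp":[0,0,-0.68],"angular":[0,0,0],"fingers":0.9},
    {"dp":[0,0,-0.83],"angular":[0,0,0],"fingers":0.9},
    {"dp":[0,0,-0.83],"angular":[0,0,0],"fingers":0.9}
  ]
}}

```text
time: 50.6
tool_pos: [488.9, -327.7, 175.0]
tcp_rot: [179.6, 0.2, 84.6]
ft_force: [0.2, -0.2, 0.2]
finger_gap: 26.4
grip_force: 39.4
```

{"api": "step_arm", "payload": {
  "targets": [
    {"dp":[0.734,0.071,0.017],"angular":[0,0,-0.021],"fingers":0.9},
    {"dp":[0.734,0.071,0.017],"angular":[0,0,-0.021],"fingers":0.9},
    {"dp":[0.734,0.071,0.017],"angular":[0,0,-0.021],"fingers":0.9},
    {"dp":[0.734,0.071,0.017],"angular":[0,0,-0.021],"fingers":0.9},
    {"dp":[0.734,0.071,0.017],"angular":[0,0,-0.021],"fingers":0.9},
    {"dp":[0.734,0.071,0.017],"angular":[0,0,-0.021],"fingers":0.9},
    {"dp":[0.734,0.071,0.017],"angular":[0,0,-0.021],"fingers":0.9},
    {"dp":[0.734,0.071,0.017],"angular":[0,0,-0.021],"fingers":0.9}
  ]
}}

```text
time: 51.6
tool_pos: [514.9, -182.0, 166.6]
tcp_rot: [-180.0, -0.0, 88.3]
ft_force: [-0.3, -0.2, -0.7]
finger_gap: 26.7
grip_force: 39.5
```

{"api": "step_arm", "payload": {
  "targets": [
    {"dp":[0.727,0.12,0.016],"angular":[0,0,-0.02],"fingers":0.9},
    {"dp":[0.727,0.12,0.016],"angular":[0,0,-0.02],"fingers":0.9},
    {"dp":[0.727,0.12,0.016],"angular":[0,0,-0.02],"fingers":0.9},
    {"dp":[0.727,0.12,0.016],"angular":[0,0,-0.02],"fingers":0.9},
    {"dp":[0.727,0.12,0.016],"angular":[0,0,-0.02],"fingers":0.9},
    {"dp":[0.727,0.12,0.016],"angular":[0,0,-0.02],"fingers":0.9},
    {"dp":[0.727,0.12,0.016],"angular":[0,0,-0.02],"fingers":0.9},
    {"dp":[0.727,0.12,0.016],"angular":[0,0,-0.02],"fingers":0.9}
  ]
}}

```text
time: 52.6
tool_pos: [543.3, -37.4, 163.5]
tcp_rot: [180.0, 0.0, 91.9]
ft_force: [-1.1, -0.1, -0.7]
finger_gap: 26.3
grip_force: 39.5
```

{"api": "step_arm", "payload": {
  "targets": [
    {"dp":[0.719,0.165,0.017],"angular":[0,0,-0.021],"fingers":0.9},
    {"dp":[0.719,0.165,0.017],"angular":[0,0,-0.021],"fingers":0.9},
    {"dp":[0.719,0.165,0.017],"angular":[0,0,-0.021],"fingers":0.9},
    {"dp":[0.719,0.165,0.017],"angular":[0,0,-0.021],"fingers":0.9},
    {"dp":[0.719,0.165,0.017],"angular":[0,0,-0.021],"fingers":0.9},
    {"dp":[0.719,0.165,0.017],"angular":[0,0,-0.021],"fingers":0.9},
    {"dp":[0.719,0.165,0.017],"angular":[0,0,-0.021],"fingers":0.9},
    {"dp":[0.719,0.165,0.017],"angular":[0,0,-0.021],"fingers":0.9}
  ]
}}

```text
time: 53.6
tool_pos: [571.5, 107.4, 160.2]
tcp_rot: [180.0, 0.0, 95.7]
ft_force: [0.8, -0.5, -0.1]
finger_gap: 26.4
grip_force: 39.5
```

```bash
python3 -c "
from h import *
held('h3')
import m
print(m.cmd(), m.P(0,-82,160))
"
```

```text
53.65 [571.5 107.6 160.2] [180.    0.   95.7]
syringe_0_end [390.8  69.9] 0.95 tool [ 83.8  29.8 -11. ]
syringe_0 [313.5 278.6] 0.67 tool [ -7.4  -0.6 -11. ]
syringe_0 [382.3 206.7] 0.57 tool [ 27.7  29.4 -11. ]
blob [253, 138, 171, 207, 15777] flange top row in tool x: [ 57.2   9.7 -11. ]
force [ 0.5  0.5 -0.8]
{'p': [571.4883640303545, 107.94342418696544, 160.0], 'yaw': 95.72} [571.44421948 107.90544326 160.        ]
```

{"api": "step_arm", "payload": {
  "targets": [
    {"dp":[0,0,0.075],"angular":[0,0,0],"fingers":0.9},
    {"dp":[0,0,0.15],"angular":[0,0,0],"fingers":0.9},
    {"dp":[0,0,0.225],"angular":[0,0,0],"fingers":0.9},
    {"dp":[0,0,0.3],"angular":[0,0,0],"fingers":0.9},
    {"dp":[0,0,0.375],"angular":[0,0,0],"fingers":0.9},
    {"dp":[0,0,0.44],"angular":[0,0,0],"fingers":0.9},
    {"dp":[0,0,0.49],"angular":[0,0,0],"fingers":0.9},
    {"dp":[0,0,0.525],"angular":[0,0,0],"fingers":0.9}
  ]
}}

```text
time: 54.75
tool_pos: [571.4, 108.0, 54.5]
tcp_rot: [-180.0, 0.0, 95.7]
ft_force: [0.6, 0.3, -0.3]
finger_gap: 26.5
grip_force: 39.5
```

{"api": "step_arm", "payload": {
  "targets": [
    {"dp":[0,0,0.01],"angular":[0,0,0],"fingers":0.9},
    {"dp":[0,0,0.02],"angular":[0,0,0],"fingers":0.9},
    {"dp":[0,0,0.03],"angular":[0,0,0],"fingers":0.9},
    {"dp":[0,0,0.03],"angular":[0,0,0],"fingers":0.9},
    {"dp":[0,0,0.03],"angular":[0,0,0],"fingers":0.9},
    {"dp":[0,0,0.03],"angular":[0,0,0],"fingers":0.9},
    {"dp":[0,0,0.03],"angular":[0,0,0],"fingers":0.9},
    {"dp":[0,0,0.03],"angular":[0,0,0],"fingers":0.9}
  ]
}}

```text
time: 55.75
tool_pos: [572.6, 108.0, 51.0]
tcp_rot: [179.9, 0.0, 95.7]
ft_force: [-2.0, -0.7, 9.2]
finger_gap: 27.1
grip_force: 40.6
```

Seated likewise. Release, rise, and go to the near syringe.

{"api": "step_arm", "payload": {
  "targets": [
    {"dp":[0,0,-0.005],"angular":[0,0,0],"fingers":0.52},
    {"dp":[0,0,-0.005],"angular":[0,0,0],"fingers":0.52},
    {"dp":[0,0,-0.005],"angular":[0,0,0],"fingers":0.52},
    {"dp":[0,0,-0.005],"angular":[0,0,0],"fingers":0.52},
    {"dp":[0,0,-0.1],"angular":[0,0,0],"fingers":0.52},
    {"dp":[0,0,-0.25],"angular":[0,0,0],"fingers":0.52},
    {"dp":[0,0,-0.5],"angular":[0,0,0],"fingers":0.52},
    {"dp":[0,0,-0.705],"angular":[0,0,0],"fingers":0.52}
  ]
}}

```text
time: 56.75
tool_pos: [571.9, 108.0, 193.7]
tcp_rot: [179.9, 0.0, 95.7]
ft_force: [0.4, -0.3, 0.2]
finger_gap: 41.4
grip_force: 0.0
```

```bash
python3 -c "
from m import *
from chk import *
grooves('c2')
c=dict(p=[*P(0,-82,0)[:2],49+141],yaw=95.72);json.dump(c,open('cmd.json','w'))
go([412.7,-331,130],82.4,.3)
"
```

```text
syringe_0_end [383.4  74.6] 0.98 world [618.9 208.9  62. ] pump [57.2 13.8 62. ]
syringe_0_end [310.8  92.3] 0.42 world [561.2 188.8  62. ] pump [-2.2 -0.5 62. ]
syringe_0 [314.4 196.3] 0.91 world [573.  100.4  62. ] pump [  0.8 -89.7  62. ]
syringe_0 [375.4 195.1] 0.7 world [627.3 106.9  62. ] pump [ 55.5 -88.6  62. ]
groove_0 [253.  198.2] 0.74 world [518.3  93.2  62. ] pump [-54.4 -91.4  62. ]
56.95 [572.5 108.1 192.7] [179.8   0.   95.7]
row 1 [-0.701, -0.336, 0.1] 0.025 0.3
--
row 1 [-0.726, -0.28, 0.1] 0.024 0.3
--
row 1 [-0.745, -0.225, 0.1] 0.025 0.3
--
```

{"api": "step_arm", "payload": {
  "targets": [
    {"dp":[-0.701,-0.336,0.1],"angular":[0,0,0.025],"fingers":0.3},
    {"dp":[-0.701,-0.336,0.1],"angular":[0,0,0.025],"fingers":0.3},
    {"dp":[-0.701,-0.336,0.1],"angular":[0,0,0.025],"fingers":0.3},
    {"dp":[-0.701,-0.336,0.1],"angular":[0,0,0.025],"fingers":0.3},
    {"dp":[-0.701,-0.336,0.1],"angular":[0,0,0.025],"fingers":0.3},
    {"dp":[-0.701,-0.336,0.1],"angular":[0,0,0.025],"fingers":0.3},
    {"dp":[-0.701,-0.336,0.1],"angular":[0,0,0.025],"fingers":0.3},
    {"dp":[-0.701,-0.336,0.1],"angular":[0,0,0.025],"fingers":0.3}
  ]
}}

```text
time: 57.95
tool_pos: [518.7, -37.7, 170.2]
tcp_rot: [180.0, 0.0, 91.3]
ft_force: [-0.5, -0.6, 0.4]
finger_gap: 59.5
grip_force: 0.0
```

{"api": "step_arm", "payload": {
  "targets": [
    {"dp":[-0.726,-0.28,0.1],"angular":[0,0,0.024],"fingers":0.3},
    {"dp":[-0.726,-0.28,0.1],"angular":[0,0,0.024],"fingers":0.3},
    {"dp":[-0.726,-0.28,0.1],"angular":[0,0,0.024],"fingers":0.3},
    {"dp":[-0.726,-0.28,0.1],"angular":[0,0,0.024],"fingers":0.3},
    {"dp":[-0.726,-0.28,0.1],"angular":[0,0,0.024],"fingers":0.3},
    {"dp":[-0.726,-0.28,0.1],"angular":[0,0,0.024],"fingers":0.3},
    {"dp":[-0.726,-0.28,0.1],"angular":[0,0,0.024],"fingers":0.3},
    {"dp":[-0.726,-0.28,0.1],"angular":[0,0,0.024],"fingers":0.3}
  ]
}}

```text
time: 58.95
tool_pos: [465.9, -184.0, 150.2]
tcp_rot: [180.0, 0.0, 87.0]
ft_force: [0.1, -0.1, -0.5]
finger_gap: 59.6
grip_force: 0.0
```

{"api": "step_arm", "payload": {
  "targets": [
    {"dp":[-0.745,-0.225,0.1],"angular":[0,0,0.025],"fingers":0.3},
    {"dp":[-0.745,-0.225,0.1],"angular":[0,0,0.025],"fingers":0.3},
    {"dp":[-0.745,-0.225,0.1],"angular":[0,0,0.025],"fingers":0.3},
    {"dp":[-0.745,-0.225,0.1],"angular":[0,0,0.025],"fingers":0.3},
    {"dp":[-0.745,-0.225,0.1],"angular":[0,0,0.025],"fingers":0.3},
    {"dp":[-0.745,-0.225,0.1],"angular":[0,0,0.025],"fingers":0.3},
    {"dp":[-0.745,-0.225,0.1],"angular":[0,0,0.025],"fingers":0.3},
    {"dp":[-0.745,-0.225,0.1],"angular":[0,0,0.025],"fingers":0.3}
  ]
}}

```text
time: 59.95
tool_pos: [413.0, -330.4, 130.2]
tcp_rot: [180.0, 0.0, 82.5]
ft_force: [0.1, -0.2, -0.4]
finger_gap: 59.8
grip_force: 0.0
```

```bash
python3 -c "
from h import *
syr('w7')"
```

```text
60.0 [ 412.9 -330.6  130.2] [180.    0.   82.4]
ends []
orig [([410.7, -338.8, 16.0], 0.91)]
blob px [284, 137, 64, 126, 4108] c [ 412.9 -334.3] len 108.5 mid [ 412.2 -339.1] hi [ 419.6 -285.4] ang 82.2
```

```bash
python3 -c "
from m import *
g=np.array([413.2,-331.8]);a=82.4
call(*[([*g,z],a,.3) for z in(110,90,70,50,35,20,10,4)])
call(([*g,4],a,.9))
call(*[([*g,z],a,.9) for z in(14,30,50,80,110,140,170)])
go(P(-54,-82,160),95.7,.9)
print(cmd(),P(-54,-82,160))
"
```

```text
row 1 [-0.004, 0.003, 0.1] -0.0 0.3
row 2 [-0.004, 0.003, 0.2] -0.0 0.3
row 3 [-0.004, 0.003, 0.3] -0.0 0.3
row 4 [-0.004, 0.003, 0.4] -0.0 0.3
row 5 [-0.004, 0.003, 0.475] -0.0 0.3
row 6 [-0.004, 0.003, 0.55] -0.0 0.3
row 7 [-0.004, 0.003, 0.6] -0.0 0.3
row 8 [-0.004, 0.003, 0.63] -0.0 0.3
--
row 1 [0.0, 0.0, 0.0] -0.0 0.9
--
row 1 [0.0, 0.0, -0.05] -0.0 0.9
row 2 [0.0, 0.0, -0.13] -0.0 0.9
row 3 [0.0, 0.0, -0.23] -0.0 0.9
row 4 [0.0, 0.0, -0.38] -0.0 0.9
row 5 [0.0, 0.0, -0.53] -0.0 0.9
row 6 [0.0, 0.0, -0.68] -0.0 0.9
row 7 [0.0, 0.0, -0.83] -0.0 0.9
--
row 1 [0.741, 0.077, 0.017] -0.025 0.9
--
row 1 [0.732, 0.135, 0.016] -0.024 0.9
--
row 1 [0.72, 0.189, 0.017] -0.025 0.9
--
{'p': [517.6215951326675, 102.48495352939085, 160.0], 'yaw': 95.72} [517.7112187  102.54217678 160.        ]
```

{"api": "step_arm", "payload": {
  "targets": [
    {"dp":[-0.004,0.003,0.1],"angular":[0,0,0],"fingers":0.3},
    {"dp":[-0.004,0.003,0.2],"angular":[0,0,0],"fingers":0.3},
    {"dp":[-0.004,0.003,0.3],"angular":[0,0,0],"fingers":0.3},
    {"dp":[-0.004,0.003,0.4],"angular":[0,0,0],"fingers":0.3},
    {"dp":[-0.004,0.003,0.475],"angular":[0,0,0],"fingers":0.3},
    {"dp":[-0.004,0.003,0.55],"angular":[0,0,0],"fingers":0.3},
    {"dp":[-0.004,0.003,0.6],"angular":[0,0,0],"fingers":0.3},
    {"dp":[-0.004,0.003,0.63],"angular":[0,0,0],"fingers":0.3}
  ]
}}

```text
time: 61.1
tool_pos: [413.0, -331.7, 3.6]
tcp_rot: [-180.0, -0.0, 82.4]
ft_force: [0.1, -0.2, 1.0]
finger_gap: 59.8
grip_force: 0.0
```

{"api": "step_arm", "payload": {
  "targets": [
    {"dp":[0,0,0],"angular":[0,0,0],"fingers":0.9},
    {"dp":[0,0,0],"angular":[0,0,0],"fingers":0.9},
    {"dp":[0,0,0],"angular":[0,0,0],"fingers":0.9},
    {"dp":[0,0,0],"angular":[0,0,0],"fingers":0.9},
    {"dp":[0,0,0],"angular":[0,0,0],"fingers":0.9},
    {"dp":[0,0,0],"angular":[0,0,0],"fingers":0.9},
    {"dp":[0,0,0],"angular":[0,0,0],"fingers":0.9},
    {"dp":[0,0,0],"angular":[0,0,0],"fingers":0.9}
  ]
}}

```text
time: 62.1
tool_pos: [413.6, -332.2, 4.7]
tcp_rot: [179.9, 0.0, 82.4]
ft_force: [0.0, -0.0, 5.0]
finger_gap: 26.6
grip_force: 39.7
```

{"api": "step_arm", "payload": {
  "targets": [
    {"dp":[0,0,-0.05],"angular":[0,0,0],"fingers":0.9},
    {"dp":[0,0,-0.13],"angular":[0,0,0],"fingers":0.9},
    {"dp":[0,0,-0.23],"angular":[0,0,0],"fingers":0.9},
    {"dp":[0,0,-0.38],"angular":[0,0,0],"fingers":0.9},
    {"dp":[0,0,-0.53],"angular":[0,0,0],"fingers":0.9},
    {"dp":[0,0,-0.68],"angular":[0,0,0],"fingers":0.9},
    {"dp":[0,0,-0.83],"angular":[0,0,0],"fingers":0.9},
    {"dp":[0,0,-0.83],"angular":[0,0,0],"fingers":0.9}
  ]
}}

```text
time: 63.1
tool_pos: [414.6, -333.2, 174.2]
tcp_rot: [179.7, 0.2, 82.4]
ft_force: [0.6, -0.1, -1.0]
finger_gap: 26.8
grip_force: 39.5
```

{"api": "step_arm", "payload": {
  "targets": [
    {"dp":[0.741,0.077,0.017],"angular":[0,0,-0.025],"fingers":0.9},
    {"dp":[0.741,0.077,0.017],"angular":[0,0,-0.025],"fingers":0.9},
    {"dp":[0.741,0.077,0.017],"angular":[0,0,-0.025],"fingers":0.9},
    {"dp":[0.741,0.077,0.017],"angular":[0,0,-0.025],"fingers":0.9},
    {"dp":[0.741,0.077,0.017],"angular":[0,0,-0.025],"fingers":0.9},
    {"dp":[0.741,0.077,0.017],"angular":[0,0,-0.025],"fingers":0.9},
    {"dp":[0.741,0.077,0.017],"angular":[0,0,-0.025],"fingers":0.9},
    {"dp":[0.741,0.077,0.017],"angular":[0,0,-0.025],"fingers":0.9}
  ]
}}

```text
time: 64.1
tool_pos: [447.8, -187.4, 166.7]
tcp_rot: [-180.0, 0.0, 86.8]
ft_force: [-1.2, -0.0, -1.6]
finger_gap: 26.5
grip_force: 39.5
```

{"api": "step_arm", "payload": {
  "targets": [
    {"dp":[0.732,0.135,0.016],"angular":[0,0,-0.024],"fingers":0.9},
    {"dp":[0.732,0.135,0.016],"angular":[0,0,-0.024],"fingers":0.9},
    {"dp":[0.732,0.135,0.016],"angular":[0,0,-0.024],"fingers":0.9},
    {"dp":[0.732,0.135,0.016],"angular":[0,0,-0.024],"fingers":0.9},
    {"dp":[0.732,0.135,0.016],"angular":[0,0,-0.024],"fingers":0.9},
    {"dp":[0.732,0.135,0.016],"angular":[0,0,-0.024],"fingers":0.9},
    {"dp":[0.732,0.135,0.016],"angular":[0,0,-0.024],"fingers":0.9},
    {"dp":[0.732,0.135,0.016],"angular":[0,0,-0.024],"fingers":0.9}
  ]
}}

```text
time: 65.1
tool_pos: [482.8, -42.7, 163.5]
tcp_rot: [180.0, -0.0, 91.2]
ft_force: [0.1, -0.5, -0.6]
finger_gap: 26.6
grip_force: 39.5
```

{"api": "step_arm", "payload": {
  "targets": [
    {"dp":[0.72,0.189,0.017],"angular":[0,0,-0.025],"fingers":0.9},
    {"dp":[0.72,0.189,0.017],"angular":[0,0,-0.025],"fingers":0.9},
    {"dp":[0.72,0.189,0.017],"angular":[0,0,-0.025],"fingers":0.9},
    {"dp":[0.72,0.189,0.017],"angular":[0,0,-0.025],"fingers":0.9},
    {"dp":[0.72,0.189,0.017],"angular":[0,0,-0.025],"fingers":0.9},
    {"dp":[0.72,0.189,0.017],"angular":[0,0,-0.025],"fingers":0.9},
    {"dp":[0.72,0.189,0.017],"angular":[0,0,-0.025],"fingers":0.9},
    {"dp":[0.72,0.189,0.017],"angular":[0,0,-0.025],"fingers":0.9}
  ]
}}

```text
time: 66.1
tool_pos: [517.6, 102.1, 160.2]
tcp_rot: [180.0, -0.0, 95.7]
ft_force: [0.9, 0.0, -1.7]
finger_gap: 26.8
grip_force: 39.6
```

```bash
python3 -c "
from h import *
held('h4')
"
```

```text
66.15 [517.6 102.2 160.2] [180.    0.   95.7]
syringe_0_end [466.6  68.7] 0.91 tool [ 84.9  60.1 -11. ]
syringe_0 [449.5 208.6] 0.89 tool [ 26.8  59.3 -11. ]
syringe_0 [383.4 206.4] 0.86 tool [ 27.8  29.9 -11. ]
syringe_0 [315.6 278.4] 0.57 tool [ -7.3   0.4 -11. ]
blob [252, 137, 245, 208, 20465] flange top row in tool x: [ 57.7  24.5 -11. ]
force [ 0.6  0.7 -1.3]
```

View pics/h4.png

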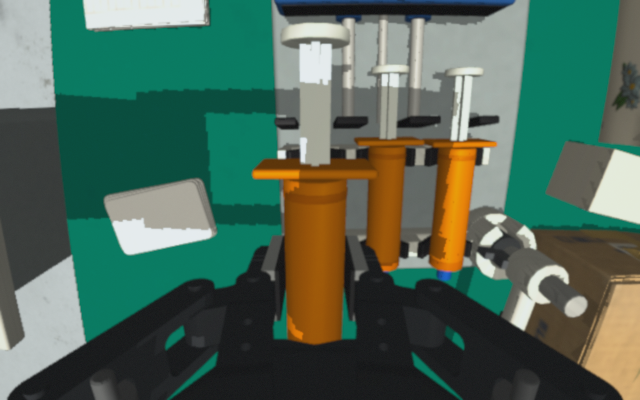

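{"api": "step_arm", "payload": {
  "targets": [
    {"dp":[0,0,0.075],"angular":[0,0,0],"fingers":0.9},
    {"dp":[0,0,0.15],"angular":[0,0,0],"fingers":0.9},
    {"dp":[0,0,0.225],"angular":[0,0,0],"fingers":0.9},
    {"dp":[0,0,0.3],"angular":[0,0,0],"fingers":0.9},
    {"dp":[0,0,0.375],"angular":[0,0,0],"fingers":0.9},
    {"dp":[0,0,0.44],"angular":[0,0,0],"fingers":0.9},
    {"dp":[0,0,0.49],"angular":[0,0,0],"fingers":0.9},
    {"dp":[0,0,0.525],"angular":[0,0,0],"fingers":0.9}
  ]
}}

```text
time: 67.25
tool_pos: [517.5, 102.6, 54.5]
tcp_rot: [-180.0, 0.0, 95.7]
ft_force: [-0.7, -0.2, -1.6]
finger_gap: 26.6
grip_force: 39.6
```

{"api": "step_arm", "payload": {
  "targets": [
    {"dp":[0,0,0.01],"angular":[0,0,0],"fingers":0.9},
    {"dp":[0,0,0.02],"angular":[0,0,0],"fingers":0.9},
    {"dp":[0,0,0.03],"angular":[0,0,0],"fingers":0.9},
    {"dp":[0,0,0.03],"angular":[0,0,0],"fingers":0.9},
    {"dp":[0,0,0.03],"angular":[0,0,0],"fingers":0.9},
    {"dp":[0,0,0.03],"angular":[0,0,0],"fingers":0.9},
    {"dp":[0,0,0.03],"angular":[0,0,0],"fingers":0.9},
    {"dp":[0,0,0.03],"angular":[0,0,0],"fingers":0.9}
  ]
}}

```text
time: 68.25
tool_pos: [518.9, 102.6, 50.9]
tcp_rot: [179.9, 0.0, 95.7]
ft_force: [-2.3, -1.0, 9.2]
finger_gap: 26.5
grip_force: 40.7
```

{"api": "step_arm", "payload": {
  "targets": [
    {"dp":[0,0,-0.005],"angular":[0,0,0],"fingers":0.52},
    {"dp":[0,0,-0.005],"angular":[0,0,0],"fingers":0.52},
    {"dp":[0,0,-0.005],"angular":[0,0,0],"fingers":0.52},
    {"dp":[0,0,-0.005],"angular":[0,0,0],"fingers":0.52},
    {"dp":[0,0,-0.1],"angular":[0,0,0],"fingers":0.52},
    {"dp":[0,0,-0.25],"angular":[0,0,0],"fingers":0.52},
    {"dp":[0,0,-0.5],"angular":[0,0,0],"fingers":0.52},
    {"dp":[0,0,-0.705],"angular":[0,0,0],"fingers":0.52}
  ]
}}

```text
time: 69.25
tool_pos: [518.1, 102.6, 193.6]
tcp_rot: [179.9, 0.0, 95.7]
ft_force: [-0.2, 0.3, 0.8]
finger_gap: 40.6
grip_force: 0.0
```

```bash
python3 -c "
from m import *
from chk import *
grooves('c3')
c=dict(p=[517.62,102.48,49+141],yaw=95.72);json.dump(c,open('cmd.json','w'))
go([675.2,-114.7,210],88.16,.35)
"
```

```text
syringe_0_end [447.5  76.9] 0.7 world [618.3 207.8  62. ] pump [56.6 12.8 62. ]
syringe_0 [373.  196.7] 0.93 world [571.5  99.8  62. ] pump [ -0.8 -90.1  62. ]
syringe_0 [315.5 197. ] 0.84 world [520.1  94.4  62. ] pump [-52.4 -90.3  62. ]
syringe_0 [433.5 196.2] 0.75 world [626.2 105.7  62. ] pump [ 54.3 -89.7  62. ]
69.45 [518.6 102.7 192.5] [179.8  -0.   95.7]
row 1 [-0.58, 0.338, -0.05] 0.021 0.35
--
row 1 [-0.555, 0.375, -0.05] 0.021 0.35
--
```

View pics/c3.png

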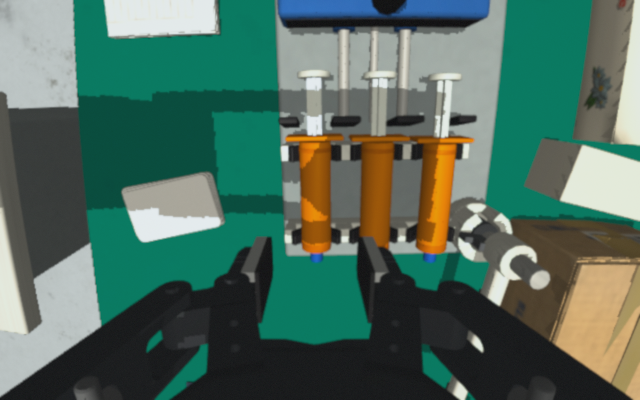

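{"api": "step_arm", "payload": {
  "targets": [
    {"dp":[-0.58,0.338,-0.05],"angular":[0,0,0.021],"fingers":0.35},
    {"dp":[-0.58,0.338,-0.05],"angular":[0,0,0.021],"fingers":0.35},
    {"dp":[-0.58,0.338,-0.05],"angular":[0,0,0.021],"fingers":0.35},
    {"dp":[-0.58,0.338,-0.05],"angular":[0,0,0.021],"fingers":0.35},
    {"dp":[-0.58,0.338,-0.05],"angular":[0,0,0.021],"fingers":0.35},
    {"dp":[-0.58,0.338,-0.05],"angular":[0,0,0.021],"fingers":0.35},
    {"dp":[-0.58,0.338,-0.05],"angular":[0,0,0.021],"fingers":0.35},
    {"dp":[-0.58,0.338,-0.05],"angular":[0,0,0.021],"fingers":0.35}
  ]
}}

```text
time: 70.45
tool_pos: [596.3, -5.6, 200.3]
tcp_rot: [180.0, 0.0, 92.0]
ft_force: [-0.1, -0.4, -1.1]
finger_gap: 55.3
grip_force: 0.0
```

{"api": "step_arm", "payload": {
  "targets": [
    {"dp":[-0.555,0.375,-0.05],"angular":[0,0,0.021],"fingers":0.35},
    {"dp":[-0.555,0.375,-0.05],"angular":[0,0,0.021],"fingers":0.35},
    {"dp":[-0.555,0.375,-0.05],"angular":[0,0,0.021],"fingers":0.35},
    {"dp":[-0.555,0.375,-0.05],"angular":[0,0,0.021],"fingers":0.35},
    {"dp":[-0.555,0.375,-0.05],"angular":[0,0,0.021],"fingers":0.35},
    {"dp":[-0.555,0.375,-0.05],"angular":[0,0,0.021],"fingers":0.35},
    {"dp":[-0.555,0.375,-0.05],"angular":[0,0,0.021],"fingers":0.35},
    {"dp":[-0.555,0.375,-0.05],"angular":[0,0,0.021],"fingers":0.35}
  ]
}}

```text
time: 71.45
tool_pos: [675.1, -114.1, 210.4]
tcp_rot: [180.0, 0.0, 88.2]
ft_force: [0.3, -0.1, -0.7]
finger_gap: 55.6
grip_force: 0.0
```

```bash
python3 -c "
from h import *
look(dict(clamp_knob=128,swab_tub=35),'w8')
from m import *
print(cmd())
g=[675.2,-114.7]
call(*[([*g,z],88.16,.35) for z in(195,180,165,150,140,130,120,114)])
call(([*g,114],88.16,.9))
call(*[([*g,z],88.16,.9) for z in(118,122,126,128)])
"
```

```text
clamp_knob [316.4 203.7] 0.76 world [ 676.4 -113.6  128. ] pump [  82.4 -312.9  128. ]
swab_tub [368.  252.5] 0.74 world [ 731. -200.   35.] pump [ 128.2 -404.3   35. ]
71.6 [ 675.1 -114.4  210.2] [180.    0.   88.2]
{'p': [675.1594763363531, -114.60233140547427, 210.0], 'yaw': 88.16}
row 1 [-0.0, 0.0, 0.075] -0.0 0.35
row 2 [-0.0, 0.0, 0.15] -0.0 0.35
row 3 [-0.0, 0.0, 0.225] -0.0 0.35
row 4 [-0.0, 0.0, 0.3] -0.0 0.35
row 5 [-0.0, 0.0, 0.35] -0.0 0.35
row 6 [-0.0, 0.0, 0.4] -0.0 0.35
row 7 [-0.0, 0.0, 0.45] -0.0 0.35
row 8 [-0.0, 0.0, 0.48] -0.0 0.35
--
row 1 [-0.0, 0.0, 0.0] -0.0 0.9
--
row 1 [-0.0, 0.0, -0.02] -0.0 0.9
row 2 [-0.0, 0.0, -0.04] -0.0 0.9
row 3 [-0.0, 0.0, -0.06] -0.0 0.9
row 4 [-0.0, 0.0, -0.07] -0.0 0.9
--
```

{"api": "step_arm", "payload": {
  "targets": [
    {"dp":[0,0,0.075],"angular":[0,0,0],"fingers":0.35},
    {"dp":[0,0,0.15],"angular":[0,0,0],"fingers":0.35},
    {"dp":[0,0,0.225],"angular":[0,0,0],"fingers":0.35},
    {"dp":[0,0,0.3],"angular":[0,0,0],"fingers":0.35},
    {"dp":[0,0,0.35],"angular":[0,0,0],"fingers":0.35},
    {"dp":[0,0,0.4],"angular":[0,0,0],"fingers":0.35},
    {"dp":[0,0,0.45],"angular":[0,0,0],"fingers":0.35},
    {"dp":[0,0,0.48],"angular":[0,0,0],"fingers":0.35}
  ]
}}

```text
time: 72.6
tool_pos: [675.0, -114.5, 113.4]
tcp_rot: [-180.0, -0.0, 88.2]
ft_force: [-0.5, -0.7, 1.2]
finger_gap: 54.9
grip_force: 0.0
```

{"api": "step_arm", "payload": {
  "targets": [
    {"dp":[0,0,0],"angular":[0,0,0],"fingers":0.9},
    {"dp":[0,0,0],"angular":[0,0,0],"fingers":0.9},
    {"dp":[0,0,0],"angular":[0,0,0],"fingers":0.9},
    {"dp":[0,0,0],"angular":[0,0,0],"fingers":0.9},
    {"dp":[0,0,0],"angular":[0,0,0],"fingers":0.9},
    {"dp":[0,0,0],"angular":[0,0,0],"fingers":0.9},
    {"dp":[0,0,0],"angular":[0,0,0],"fingers":0.9},
    {"dp":[0,0,0],"angular":[0,0,0],"fingers":0.9}
  ],
  "newtons": 50
}}

```text
time: 73.6
tool_pos: [675.3, -114.6, 114.3]
tcp_rot: [180.0, 0.0, 88.2]
ft_force: [1.1, 0.7, 0.8]
finger_gap: 24.5
grip_force: 49.2
```

{"api": "step_arm", "payload": {
  "targets": [
    {"dp":[0,0,-0.02],"angular":[0,0,0],"fingers":0.9},
    {"dp":[0,0,-0.04],"angular":[0,0,0],"fingers":0.9},
    {"dp":[0,0,-0.06],"angular":[0,0,0],"fingers":0.9},
    {"dp":[0,0,-0.07],"angular":[0,0,0],"fingers":0.9},
    {"dp":[0,0,-0.07],"angular":[0,0,0],"fingers":0.9},
    {"dp":[0,0,-0.07],"angular":[0,0,0],"fingers":0.9},
    {"dp":[0,0,-0.07],"angular":[0,0,0],"fingers":0.9},
    {"dp":[0,0,-0.07],"angular":[0,0,0],"fingers":0.9}
  ]
}}

```text
time: 74.6
tool_pos: [674.9, -114.0, 127.7]
tcp_rot: [-180.0, -0.0, 88.2]
ft_force: [0.8, 5.3, -7.4]
finger_gap: 24.3
grip_force: 49.5
```

```bash
python3 - <<'E'
from m import *
pv=np.array([105.5,-129.3])
def arc(a0,a1,z,f=.9):
    call(*[(P(*(pv-186*np.array([np.cos(a),np.sin(a)])),z),5.7+np.degrees(a),f) for a in np.linspace(a0,a1,9)[1:]])
arc(1.44,.96,128);arc(.96,.48,128);arc(.48,0,128)
print(cmd())
E
```

```text
row 1 [0.002, -0.055, 0.0] 0.019 0.9
row 2 [0.007, -0.111, 0.0] 0.038 0.9
row 3 [0.015, -0.166, 0.0] 0.057 0.9
row 4 [0.027, -0.22, 0.0] 0.076 0.9
row 5 [0.041, -0.274, 0.0] 0.095 0.9
row 6 [0.059, -0.327, 0.0] 0.114 0.9
row 7 [0.081, -0.379, 0.0] 0.133 0.9
row 8 [0.105, -0.429, 0.0] 0.153 0.9
--
row 1 [0.002, -0.056, 0.0] 0.019 0.9
row 2 [0.006, -0.111, 0.0] 0.038 0.9
row 3 [0.015, -0.166, 0.0] 0.057 0.9
row 4 [0.026, -0.221, 0.0] 0.076 0.9
row 5 [0.041, -0.275, 0.0] 0.095 0.9
row 6 [0.059, -0.327, 0.0] 0.114 0.9
row 7 [0.08, -0.379, 0.0] 0.133 0.9
row 8 [0.104, -0.429, 0.0] 0.152 0.9
--
row 1 [0.002, -0.056, 0.0] 0.019 0.9
row 2 [0.007, -0.112, 0.0] 0.039 0.9
row 3 [0.015, -0.167, 0.0] 0.058 0.9
row 4 [0.027, -0.222, 0.0] 0.077 0.9
row 5 [0.042, -0.275, 0.0] 0.096 0.9
row 6 [0.06, -0.328, 0.0] 0.115 0.9
row 7 [0.081, -0.38, 0.0] 0.134 0.9
row 8 [0.106, -0.43, 0.0] 0.153 0.9
--
{'p': [496.0790921322731, 52.89929967959593, 128.0], 'yaw': 5.719999999999999}
```

{"api": "step_arm", "payload": {
  "targets": [
    {"dp":[0.002,-0.055,0],"angular":[0,0,0.019],"fingers":0.9},
    {"dp":[0.007,-0.111,0],"angular":[0,0,0.038],"fingers":0.9},
    {"dp":[0.015,-0.166,0],"angular":[0,0,0.057],"fingers":0.9},
    {"dp":[0.027,-0.22,0],"angular":[0,0,0.076],"fingers":0.9},
    {"dp":[0.041,-0.274,0],"angular":[0,0,0.095],"fingers":0.9},
    {"dp":[0.059,-0.327,0],"angular":[0,0,0.114],"fingers":0.9},
    {"dp":[0.081,-0.379,0],"angular":[0,0,0.133],"fingers":0.9},
    {"dp":[0.105,-0.429,0],"angular":[0,0,0.153],"fingers":0.9}
  ]
}}

```text
time: 75.6
tool_pos: [590.2, -90.2, 128.4]
tcp_rot: [180.0, -0.1, 60.5]
ft_force: [3.4, 6.8, -7.5]
finger_gap: 24.0
grip_force: 49.5
```

{"api": "step_arm", "payload": {
  "targets": [
    {"dp":[0.002,-0.056,0],"angular":[0,0,0.019],"fingers":0.9},
    {"dp":[0.006,-0.111,0],"angular":[0,0,0.038],"fingers":0.9},
    {"dp":[0.015,-0.166,0],"angular":[0,0,0.057],"fingers":0.9},
    {"dp":[0.026,-0.221,0],"angular":[0,0,0.076],"fingers":0.9},
    {"dp":[0.041,-0.275,0],"angular":[0,0,0.095],"fingers":0.9},
    {"dp":[0.059,-0.327,0],"angular":[0,0,0.114],"fingers":0.9},
    {"dp":[0.08,-0.379,0],"angular":[0,0,0.133],"fingers":0.9},
    {"dp":[0.104,-0.429,0],"angular":[0,0,0.152],"fingers":0.9}
  ]
}}

```text
time: 76.6
tool_pos: [526.2, -30.4, 128.8]
tcp_rot: [179.9, -0.1, 33.2]
ft_force: [5.1, 4.3, -7.5]
finger_gap: 24.2
grip_force: 49.5
```

{"api": "step_arm", "payload": {
  "targets": [
    {"dp":[0.002,-0.056,0],"angular":[0,0,0.019],"fingers":0.9},
    {"dp":[0.007,-0.112,0],"angular":[0,0,0.039],"fingers":0.9},
    {"dp":[0.015,-0.167,0],"angular":[0,0,0.058],"fingers":0.9},
    {"dp":[0.027,-0.222,0],"angular":[0,0,0.077],"fingers":0.9},
    {"dp":[0.042,-0.275,0],"angular":[0,0,0.096],"fingers":0.9},
    {"dp":[0.06,-0.328,0],"angular":[0,0,0.115],"fingers":0.9},
    {"dp":[0.081,-0.38,0],"angular":[0,0,0.134],"fingers":0.9},
    {"dp":[0.106,-0.43,0],"angular":[0,0,0.153],"fingers":0.9}
  ]
}}

```text
time: 77.6
tool_pos: [496.7, 52.8, 128.7]
tcp_rot: [179.9, -0.1, 5.6]
ft_force: [3.2, -1.1, -9.0]
finger_gap: 24.5
grip_force: 49.6
```

{"api": "step_arm", "payload": {
  "targets": [
    {"dp":[0,0,0.025],"angular":[0,0,0],"fingers":0.9},
    {"dp":[0,0,0.05],"angular":[0,0,0],"fingers":0.9},
    {"dp":[0,0,0.075],"angular":[0,0,0],"fingers":0.9},
    {"dp":[0,0,0.1],"angular":[0,0,0],"fingers":0.9},
    {"dp":[0,0,0.12],"angular":[0,0,0],"fingers":0.9},
    {"dp":[0,0,0.14],"angular":[0,0,0],"fingers":0.9},
    {"dp":[0,0,0.155],"angular":[0,0,0],"fingers":0.9},
    {"dp":[0,0,0.165],"angular":[0,0,0],"fingers":0.9}
  ]
}}

```text
time: 78.6
tool_pos: [496.2, 52.8, 97.1]
tcp_rot: [180.0, 0.0, 5.7]
ft_force: [-14.1, -3.7, 25.1]
finger_gap: 24.5
grip_force: 52.8
```

{"api": "step_arm", "payload": {
  "targets": [
    {"dp":[0,0,0.005],"angular":[0,0,0],"fingers":0.9},
    {"dp":[0,0,0.01],"angular":[0,0,0],"fingers":0.9},
    {"dp":[0,0,0.01],"angular":[0,0,0],"fingers":0.9},
    {"dp":[0,0,0.01],"angular":[0,0,0],"fingers":0.9},
    {"dp":[0,0,0.01],"angular":[0,0,0],"fingers":0.9},
    {"dp":[0,0,0.01],"angular":[0,0,0],"fingers":0.9},
    {"dp":[0,0,0.01],"angular":[0,0,0],"fingers":0.9},
    {"dp":[0,0,0.01],"angular":[0,0,0],"fingers":0.9}
  ]
}}

```text
time: 79.6
tool_pos: [496.2, 52.8, 96.9]
tcp_rot: [180.0, -0.0, 5.7]
ft_force: [-18.8, -4.4, 31.4]
finger_gap: 24.7
grip_force: 53.8
```

{"api": "step_arm", "payload": {
  "targets": [
    {"dp":[0,0,-0.015],"angular":[0,0,0],"fingers":0.9},
    {"dp":[0,0,-0.015],"angular":[0,0,0],"fingers":0.35},
    {"dp":[0,0,-0.015],"angular":[0,0,0],"fingers":0.35},
    {"dp":[0,0,-0.015],"angular":[0,0,0],"fingers":0.35},
    {"dp":[0,0,-0.015],"angular":[0,0,0],"fingers":0.35},
    {"dp":[0,0,-0.2],"angular":[0,0,0],"fingers":0.35},
    {"dp":[0,0,-0.45],"angular":[0,0,0],"fingers":0.35},
    {"dp":[0,0,-0.6],"angular":[0,0,0],"fingers":0.35}
  ]
}}

```text
time: 80.6
tool_pos: [496.9, 53.1, 215.8]
tcp_rot: [180.0, -0.2, 5.7]
ft_force: [0.6, -0.4, -0.8]
finger_gap: 55.5
grip_force: 0.0
```

```bash
python3 - <<'E'
from h import *
from m import *
json.dump(dict(p=[496.08,52.9,213],yaw=5.72),open('cmd.json','w'))
C=look(dict(clamp_knob=109,syringe_0=62,syringe_0_end=62),'w9')
go(P(0,66.5,200),95.7,0)
E
```

```text
clamp_knob [318.4 196.4] 0.69 world [495.5  50.6 109. ] pump [ -81.2 -131.5  109. ]
syringe_0 [271.7 153.7] 0.77 world [519.4  96.4  62. ] pump [-53.  -88.3  62. ]
syringe_0 [272.8  92.4] 0.73 world [574.4  99.1  62. ] pump [  2. -91.  62.]
syringe_0 [268.6  27.1] 0.64 world [628.2 106.6  62. ] pump [ 56.4 -88.9  62. ]
syringe_0_end [153.8  35.1] 0.85 world [614. 207.  62.] pump [52.2 12.4 62. ]
80.8 [496.4  53.1 213.3] [ 1.8e+02 -1.0e-01  5.7e+00]
row 1 [0.201, -0.489, 0.032] -0.25 0
--
row 1 [0.489, -0.204, 0.033] -0.25 0
--
```

View pics/w9.png

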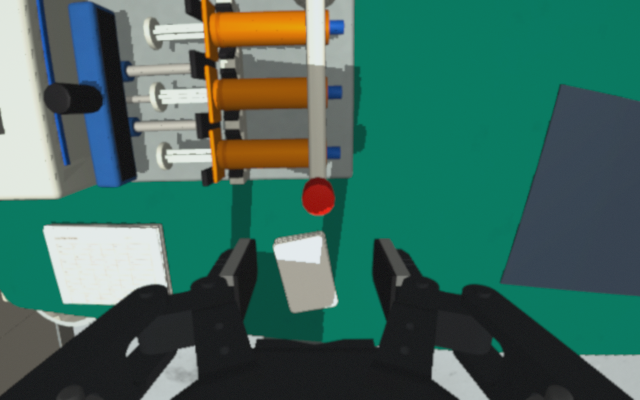

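```bash
python3 - <<'E'
from m import *
json.dump(dict(p=[496.08,52.9,213],yaw=5.72),open('cmd.json','w'))
go(P(-1.2,66.5,200),95.7,0)
g=lambda y,z=94:P(-1.2,y,z)
call(*[(g(66.5,z),95.7,0) for z in(180,160,140,120,105,94)])
call((g(66.5),95.7,.9))
call(*[(g(66.5-i*4),95.7,.9) for i in range(1,9)])
E
```

```text
row 1 [0.198, -0.489, 0.032] -0.25 0
--
row 1 [0.487, -0.206, 0.033] -0.25 0
--
row 1 [-0.0, -0.0, 0.1] 0.0 0
row 2 [-0.0, -0.0, 0.2] 0.0 0
row 3 [-0.0, -0.0, 0.3] 0.0 0
row 4 [-0.0, -0.0, 0.4] 0.0 0
row 5 [-0.0, -0.0, 0.475] 0.0 0
row 6 [-0.0, -0.0, 0.53] 0.0 0
--
row 1 [-0.0, -0.0, 0.0] 0.0 0.9
--
row 1 [-0.02, -0.0, 0.0] 0.0 0.9
row 2 [-0.04, -0.0, 0.0] 0.0 0.9
row 3 [-0.06, -0.0, 0.0] 0.0 0.9
row 4 [-0.08, -0.0, 0.0] 0.0 0.9
row 5 [-0.1, -0.0, 0.0] 0.0 0.9
row 6 [-0.12, -0.0, 0.0] 0.0 0.9
row 7 [-0.14, -0.0, 0.0] 0.0 0.9
row 8 [-0.16, -0.0, 0.0] 0.0 0.9
--
```

{"api": "step_arm", "payload": {
  "targets": [
    {"dp":[0.198,-0.489,0.032],"angular":[0,0,-0.25],"fingers":0},
    {"dp":[0.198,-0.489,0.032],"angular":[0,0,-0.25],"fingers":0},
    {"dp":[0.198,-0.489,0.032],"angular":[0,0,-0.25],"fingers":0},
    {"dp":[0.198,-0.489,0.032],"angular":[0,0,-0.25],"fingers":0},
    {"dp":[0.198,-0.489,0.032],"angular":[0,0,-0.25],"fingers":0},
    {"dp":[0.198,-0.489,0.032],"angular":[0,0,-0.25],"fingers":0},
    {"dp":[0.198,-0.489,0.032],"angular":[0,0,-0.25],"fingers":0},
    {"dp":[0.198,-0.489,0.032],"angular":[0,0,-0.25],"fingers":0}
  ]
}}

```text
time: 81.8
tool_pos: [525.7, 154.1, 206.6]
tcp_rot: [180.0, 0.0, 50.6]
ft_force: [0.3, -0.5, 0.1]
finger_gap: 85.5
grip_force: 0.0
```

{"api": "step_arm", "payload": {
  "targets": [
    {"dp":[0.487,-0.206,0.033],"angular":[0,0,-0.25],"fingers":0},
    {"dp":[0.487,-0.206,0.033],"angular":[0,0,-0.25],"fingers":0},
    {"dp":[0.487,-0.206,0.033],"angular":[0,0,-0.25],"fingers":0},
    {"dp":[0.487,-0.206,0.033],"angular":[0,0,-0.25],"fingers":0},
    {"dp":[0.487,-0.206,0.033],"angular":[0,0,-0.25],"fingers":0},
    {"dp":[0.487,-0.206,0.033],"angular":[0,0,-0.25],"fingers":0},
    {"dp":[0.487,-0.206,0.033],"angular":[0,0,-0.25],"fingers":0},
    {"dp":[0.487,-0.206,0.033],"angular":[0,0,-0.25],"fingers":0}
  ]
}}

```text
time: 82.8
tool_pos: [555.5, 255.6, 200.2]
tcp_rot: [180.0, -0.0, 95.6]
ft_force: [-0.7, 0.6, -0.0]
finger_gap: 85.1
grip_force: 0.0
```

{"api": "step_arm", "payload": {
  "targets": [
    {"dp":[0,0,0.1],"angular":[0,0,0],"fingers":0},
    {"dp":[0,0,0.2],"angular":[0,0,0],"fingers":0},
    {"dp":[0,0,0.3],"angular":[0,0,0],"fingers":0},
    {"dp":[0,0,0.4],"angular":[0,0,0],"fingers":0},
    {"dp":[0,0,0.475],"angular":[0,0,0],"fingers":0},
    {"dp":[0,0,0.53],"angular":[0,0,0],"fingers":0},
    {"dp":[0,0,0.53],"angular":[0,0,0],"fingers":0},
    {"dp":[0,0,0.53],"angular":[0,0,0],"fingers":0}
  ]
}}

```text
time: 83.8
tool_pos: [556.0, 255.9, 94.9]
tcp_rot: [179.9, -0.0, 95.7]
ft_force: [0.8, 0.5, 0.9]
finger_gap: 85.2
grip_force: 0.0
```

{"api": "step_arm", "payload": {
  "targets": [
    {"dp":[0,0,0],"angular":[0,0,0],"fingers":0.9},
    {"dp":[0,0,0],"angular":[0,0,0],"fingers":0.9},
    {"dp":[0,0,0],"angular":[0,0,0],"fingers":0.9},
    {"dp":[0,0,0],"angular":[0,0,0],"fingers":0.9},
    {"dp":[0,0,0],"angular":[0,0,0],"fingers":0.9},
    {"dp":[0,0,0],"angular":[0,0,0],"fingers":0.9},
    {"dp":[0,0,0],"angular":[0,0,0],"fingers":0.9},
    {"dp":[0,0,0],"angular":[0,0,0],"fingers":0.9}
  ],
  "newtons": 30
}}

```text
time: 84.8
tool_pos: [555.6, 255.8, 94.4]
tcp_rot: [180.0, -0.0, 95.7]
ft_force: [-3.0, -0.6, 4.5]
finger_gap: 22.9
grip_force: 29.5
```

{"api": "step_arm", "payload": {
  "targets": [
    {"dp":[-0.02,0,0],"angular":[0,0,0],"fingers":0.9},
    {"dp":[-0.04,0,0],"angular":[0,0,0],"fingers":0.9},
    {"dp":[-0.06,0,0],"angular":[0,0,0],"fingers":0.9},
    {"dp":[-0.08,0,0],"angular":[0,0,0],"fingers":0.9},
    {"dp":[-0.1,0,0],"angular":[0,0,0],"fingers":0.9},
    {"dp":[-0.12,0,0],"angular":[0,0,0],"fingers":0.9},
    {"dp":[-0.14,0,0],"angular":[0,0,0],"fingers":0.9},
    {"dp":[-0.16,0,0],"angular":[0,0,0],"fingers":0.9}
  ]
}}

```text
time: 85.8
tool_pos: [559.3, 223.7, 94.4]
tcp_rot: [179.9, -0.0, 95.7]
ft_force: [2.7, 4.0, 4.9]
finger_gap: 23.2
grip_force: 29.6
```

{"api": "step_arm", "payload": {
  "targets": [
    {"dp":[-0.005,0,0],"angular":[0,0,0],"fingers":0.9},
    {"dp":[-0.01,0,0],"angular":[0,0,0],"fingers":0.9},
    {"dp":[-0.015,0,0],"angular":[0,0,0],"fingers":0.9},
    {"dp":[-0.02,0,0],"angular":[0,0,0],"fingers":0.9},
    {"dp":[-0.025,0,0],"angular":[0,0,0],"fingers":0.9},
    {"dp":[-0.03,0,0],"angular":[0,0,0],"fingers":0.9},
    {"dp":[-0.035,0,0],"angular":[0,0,0],"fingers":0.9},
    {"dp":[-0.035,0,0],"angular":[0,0,0],"fingers":0.9}
  ]
}}

```text
time: 86.8
tool_pos: [560.0, 217.2, 94.4]
tcp_rot: [179.9, -0.0, 95.7]
ft_force: [5.2, 4.0, 3.2]
finger_gap: 23.4
grip_force: 29.6
```

{"api": "step_arm", "payload": {
  "targets": [
    {"dp":[-0.005,0,0],"angular":[0,0,0],"fingers":0.9},
    {"dp":[-0.01,0,0],"angular":[0,0,0],"fingers":0.9},
    {"dp":[-0.01,0,0],"angular":[0,0,0],"fingers":0.9},
    {"dp":[-0.01,0,0],"angular":[0,0,0],"fingers":0.9},
    {"dp":[-0.01,0,0],"angular":[0,0,0],"fingers":0.9},
    {"dp":[-0.01,0,0],"angular":[0,0,0],"fingers":0.9},
    {"dp":[-0.01,0,0],"angular":[0,0,0],"fingers":0.9},
    {"dp":[-0.01,0,0],"angular":[0,0,0],"fingers":0.9}
  ]
}}

```text
time: 87.8
tool_pos: [560.1, 216.2, 94.4]
tcp_rot: [179.9, -0.1, 95.7]
ft_force: [5.3, 6.9, 3.0]
finger_gap: 23.0
grip_force: 29.5
```

{"api": "step_arm", "payload": {
  "targets": [
    {"dp":[-0.005,0,0],"angular":[0,0,0],"fingers":0.9},
    {"dp":[-0.01,0,0],"angular":[0,0,0],"fingers":0.9},
    {"dp":[-0.01,0,0],"angular":[0,0,0],"fingers":0.9},
    {"dp":[-0.01,0,0],"angular":[0,0,0],"fingers":0.9},
    {"dp":[-0.01,0,0],"angular":[0,0,0],"fingers":0.9},
    {"dp":[-0.01,0,0],"angular":[0,0,0],"fingers":0.9},
    {"dp":[-0.01,0,0],"angular":[0,0,0],"fingers":0.9},
    {"dp":[-0.01,0,0],"angular":[0,0,0],"fingers":0.9}
  ]
}}

```text
time: 88.8
tool_pos: [560.3, 214.7, 94.4]
tcp_rot: [179.9, -0.1, 95.8]
ft_force: [5.8, 10.0, 2.1]
finger_gap: 22.8
grip_force: 29.5
```

{"api": "step_arm", "payload": {
  "targets": [
    {"dp":[-0.005,0,0],"angular":[0,0,0],"fingers":0.9},
    {"dp":[-0.01,0,0],"angular":[0,0,0],"fingers":0.9},
    {"dp":[-0.01,0,0],"angular":[0,0,0],"fingers":0.9},
    {"dp":[-0.01,0,0],"angular":[0,0,0],"fingers":0.9},
    {"dp":[-0.01,0,0],"angular":[0,0,0],"fingers":0.9},
    {"dp":[-0.01,0,0],"angular":[0,0,0],"fingers":0.9},
    {"dp":[-0.01,0,0],"angular":[0,0,0],"fingers":0.9},
    {"dp":[-0.01,0,0],"angular":[0,0,0],"fingers":0.9}
  ]
}}

```text
time: 89.8
tool_pos: [560.4, 213.7, 94.4]
tcp_rot: [179.9, -0.2, 95.8]
ft_force: [4.7, 14.3, 1.8]
finger_gap: 22.4
grip_force: 29.4
```

{"api": "step_arm", "payload": {
  "targets": [
    {"dp":[0.01,0,0],"angular":[0,0,0],"fingers":0.9},
    {"dp":[0.01,0,0],"angular":[0,0,0],"fingers":0.4},
    {"dp":[0.01,0,0],"angular":[0,0,0],"fingers":0.2},
    {"dp":[0.01,0,0],"angular":[0,0,0],"fingers":0.2},
    {"dp":[0.01,0,0],"angular":[0,0,0],"fingers":0.2},
    {"dp":[0.01,0,-0.2],"angular":[0,0,0],"fingers":0.2},
    {"dp":[0.01,0,-0.45],"angular":[0,0,0],"fingers":0.2},
    {"dp":[0.01,0,-0.7],"angular":[0,0,0],"fingers":0.2}
  ]
}}

```text
time: 90.8
tool_pos: [559.4, 212.7, 235.3]
tcp_rot: [-180.0, 0.0, 95.7]
ft_force: [-0.0, 1.0, -0.2]
finger_gap: 68.0
grip_force: 0.0
```

```bash
python3 - <<'E'
from h import *
from m import *
p=P(-1.2,66.5-32-7-6+2,94+140);json.dump(dict(p=p.tolist(),yaw=95.72),open('cmd.json','w'))
print(p)
look(dict(syringe_0_end=62,syringe_0=62,pusher_face=62,pusher_knob=106,lever_knob=166),'w10')
print([B(-.35,.17,0).round(1),B(.35,.086,0).round(1)])
b=B(-.35,.17);go([*b[:2],225],95.7,0)
E
```

```text
[559.7719192  212.76462219 234.        ]
syringe_0_end [370.6 189.1] 0.91 world [617.8 206.7  62. ] pump [56.  11.7 62. ]
syringe_0_end [241.1 341.1] 0.67 world [491.2   3.8  62. ] pump [ -90.2 -177.6   62. ]
syringe_0 [317.3 282.5] 0.98 world [574.4  93.6  62. ] pump [  1.5 -96.5  62. ]
syringe_0 [267.4 281.5] 0.81 world [518.6  89.2  62. ] pump [-54.5 -95.4  62. ]
syringe_0 [363.5 279.9] 0.75 world [625.6 101.9  62. ] pump [ 53.3 -93.4  62. ]
pusher_face [367.  274.3] 0.61 world [628.5 109.2  62. ] pump [ 56.9 -86.3  62. ]
pusher_face [316.3 187.4] 0.6 world [562.2 202.9  62. ] pump [ 0.2 13.4 62. ]
pusher_knob [317.4 188.1] 0.61 world [561.8 213.4 106. ] pump [  0.9  23.9 106. ]
lever_knob [314.2 189.2] 0.56 world [557.6 227.6 166. ] pump [ -1.9  38.4 166. ]
91.1 [559.1 212.7 232.6] [-179.9    0.    95.7]
[array([508.9, 363.4, 164.7]), array([594.5, 361.5, 166. ])]
row 1 [0.775, -0.178, 0.045] 0.0 0
--
```

```bash
sed -i 's/^PIV=.*/PIV=np.array([7.1,157.3,49.])/' m.py; python3 - <<'E'
from m import *
p=P(-1.2,66.5-32-7-6+2,94+140);json.dump(dict(p=p.tolist(),yaw=95.72),open('cmd.json','w'))
b=B(-.35,.17);go([*b[:2],230],95.7,0)
call(*[([*b[:2],z],95.7,0) for z in(210,190,175,160,150,b[2])])
call((b,95.7,.9))
leg((-.35,.17),(0,.18),f=.9);leg((0,.18),(0,-.18),f=.9);leg((0,-.18),(.35,-.17),f=.9);leg((.35,-.17),(.35,.085),f=.9)
E
```

```text
row 1 [0.775, -0.169, 0.02] 0.0 0
--
row 1 [-0.0, -0.0, 0.1] 0.0 0
row 2 [-0.0, -0.0, 0.2] 0.0 0
row 3 [-0.0, -0.0, 0.275] 0.0 0
row 4 [-0.0, -0.0, 0.35] 0.0 0
row 5 [-0.0, -0.0, 0.4] 0.0 0
row 6 [-0.0, -0.0, 0.431] 0.0 0
--
row 1 [-0.0, -0.0, 0.0] 0.0 0.9
--
row 1 [0.001, 0.034, -0.011] 0.001 0.9
row 2 [0.002, 0.068, -0.02] 0.001 0.9
row 3 [0.003, 0.104, -0.027] 0.001 0.9
row 4 [0.004, 0.139, -0.032] 0.001 0.9
row 5 [0.005, 0.175, -0.035] 0.001 0.9
row 6 [0.006, 0.211, -0.036] 0.001 0.9
--
row 1 [-0.037, -0.0, -0.006] 0.0 0.9
row 2 [-0.075, -0.0, -0.009] 0.0 0.9
row 3 [-0.112, 0.0, -0.01] 0.0 0.9
row 4 [-0.149, 0.0, -0.009] 0.0 0.9
row 5 [-0.187, 0.0, -0.006] 0.0 0.9
row 6 [-0.224, 0.0, 0.0] 0.0 0.9
--
row 1 [0.001, 0.036, 0.001] 0.0 0.9
row 2 [0.002, 0.072, 0.004] 0.0 0.9
row 3 [0.003, 0.108, 0.009] 0.0 0.9
row 4 [0.005, 0.143, 0.016] 0.0 0.9
row 5 [0.006, 0.177, 0.025] 0.0 0.9
row 6 [0.007, 0.212, 0.036] 0.0 0.9
--
row 1 [0.026, 0.001, -0.003] 0.0 0.9
row 2 [0.053, 0.002, -0.006] 0.0 0.9
row 3 [0.079, 0.002, -0.008] 0.0 0.9
row 4 [0.106, 0.002, -0.008] 0.0 0.9
row 5 [0.132, 0.002, -0.008] 0.0 0.9
row 6 [0.159, 0.001, -0.006] 0.0 0.9
--
```

{"api": "step_arm", "payload": {
  "targets": [
    {"dp":[0.775,-0.169,0.02],"angular":[0,0,0],"fingers":0},
    {"dp":[0.775,-0.169,0.02],"angular":[0,0,0],"fingers":0},
    {"dp":[0.775,-0.169,0.02],"angular":[0,0,0],"fingers":0},
    {"dp":[0.775,-0.169,0.02],"angular":[0,0,0],"fingers":0},
    {"dp":[0.775,-0.169,0.02],"angular":[0,0,0],"fingers":0},
    {"dp":[0.775,-0.169,0.02],"angular":[0,0,0],"fingers":0},
    {"dp":[0.775,-0.169,0.02],"angular":[0,0,0],"fingers":0},
    {"dp":[0.775,-0.169,0.02],"angular":[0,0,0],"fingers":0}
  ]
}}

```text
time: 92.1
tool_pos: [511.1, 363.2, 230.2]
tcp_rot: [180.0, -0.0, 95.7]
ft_force: [0.7, 0.4, -0.3]
finger_gap: 85.6
grip_force: 0.0
```

```bash
python3 -c "
from h import *
look(dict(lever_knob=165),'w11')"
```

```text
lever_knob [314.3 212.9] 0.89 world [511.  362.3 165. ] pump [-34.9 177.2 165. ]
lever_knob [298.1 318.9] 0.56 world [507.1 275.4 165. ] pump [-47.4  91.  165. ]
lever_knob [346.8 320.2] 0.29 world [544.6 277.8 165. ] pump [ -9.9  89.7 165. ]
92.2 [510.9 363.5 230.2] [180.   -0.   95.7]
```

{"api": "step_arm", "payload": {
  "targets": [
    {"dp":[0,0,0.1],"angular":[0,0,0],"fingers":0},
    {"dp":[0,0,0.2],"angular":[0,0,0],"fingers":0},
    {"dp":[0,0,0.275],"angular":[0,0,0],"fingers":0},
    {"dp":[0,0,0.35],"angular":[0,0,0],"fingers":0},
    {"dp":[0,0,0.4],"angular":[0,0,0],"fingers":0},
    {"dp":[0,0,0.431],"angular":[0,0,0],"fingers":0},
    {"dp":[0,0,0.431],"angular":[0,0,0],"fingers":0},
    {"dp":[0,0,0.431],"angular":[0,0,0],"fingers":0}
  ]
}}

```text
time: 93.2
tool_pos: [511.1, 364.1, 144.7]
tcp_rot: [179.9, -0.0, 95.7]
ft_force: [-0.7, -0.3, 0.3]
finger_gap: 85.0
grip_force: 0.0
```

{"api": "step_arm", "payload": {
  "targets": [
    {"dp":[0,0,0],"angular":[0,0,0],"fingers":0.9},
    {"dp":[0,0,0],"angular":[0,0,0],"fingers":0.9},
    {"dp":[0,0,0],"angular":[0,0,0],"fingers":0.9},
    {"dp":[0,0,0],"angular":[0,0,0],"fingers":0.9},
    {"dp":[0,0,0],"angular":[0,0,0],"fingers":0.9},
    {"dp":[0,0,0],"angular":[0,0,0],"fingers":0.9},
    {"dp":[0,0,0],"angular":[0,0,0],"fingers":0.9},
    {"dp":[0,0,0],"angular":[0,0,0],"fingers":0.9}
  ]
}}

```text
time: 94.2
tool_pos: [510.8, 363.9, 144.2]
tcp_rot: [180.0, -0.0, 95.7]
ft_force: [-1.0, -0.1, 4.0]
finger_gap: 28.2
grip_force: 29.6
```

{"api": "step_arm", "payload": {
  "targets": [
    {"dp":[0.001,0.034,-0.011],"angular":[0,0,0],"fingers":0.9},
    {"dp":[0.002,0.068,-0.02],"angular":[0,0,0],"fingers":0.9},
    {"dp":[0.003,0.104,-0.027],"angular":[0,0,0],"fingers":0.9},
    {"dp":[0.004,0.139,-0.032],"angular":[0,0,0],"fingers":0.9},
    {"dp":[0.005,0.175,-0.035],"angular":[0,0,0],"fingers":0.9},
    {"dp":[0.006,0.211,-0.036],"angular":[0,0,0],"fingers":0.9},
    {"dp":[0.006,0.211,-0.036],"angular":[0,0,0],"fingers":0.9},
    {"dp":[0.006,0.211,-0.036],"angular":[0,0,0],"fingers":0.9}
  ]
}}

```text
time: 95.2
tool_pos: [552.4, 369.2, 150.8]
tcp_rot: [-180.0, 0.0, 95.7]
ft_force: [-2.8, 0.8, 3.9]
finger_gap: 27.9
grip_force: 31.0
```

{"api": "step_arm", "payload": {
  "targets": [
    {"dp":[-0.037,0,-0.006],"angular":[0,0,0],"fingers":0.9},
    {"dp":[-0.075,0,-0.009],"angular":[0,0,0],"fingers":0.9},
    {"dp":[-0.112,0,-0.01],"angular":[0,0,0],"fingers":0.9},
    {"dp":[-0.149,0,-0.009],"angular":[0,0,0],"fingers":0.9},
    {"dp":[-0.187,0,-0.006],"angular":[0,0,0],"fingers":0.9},
    {"dp":[-0.224,0,0],"angular":[0,0,0],"fingers":0.9},
    {"dp":[-0.224,0,0],"angular":[0,0,0],"fingers":0.9},
    {"dp":[-0.224,0,0],"angular":[0,0,0],"fingers":0.9}
  ]
}}

```text
time: 96.2
tool_pos: [557.4, 324.5, 151.4]
tcp_rot: [180.0, 0.0, 95.7]
ft_force: [1.0, -0.4, 0.3]
finger_gap: 28.1
grip_force: 30.6
```

{"api": "step_arm", "payload": {
  "targets": [
    {"dp":[0.001,0.036,0.001],"angular":[0,0,0],"fingers":0.9},
    {"dp":[0.002,0.072,0.004],"angular":[0,0,0],"fingers":0.9},
    {"dp":[0.003,0.108,0.009],"angular":[0,0,0],"fingers":0.9},
    {"dp":[0.005,0.143,0.016],"angular":[0,0,0],"fingers":0.9},
    {"dp":[0.006,0.177,0.025],"angular":[0,0,0],"fingers":0.9},
    {"dp":[0.007,0.212,0.036],"angular":[0,0,0],"fingers":0.9},
    {"dp":[0.007,0.212,0.036],"angular":[0,0,0],"fingers":0.9},
    {"dp":[0.007,0.212,0.036],"angular":[0,0,0],"fingers":0.9}
  ]
}}

```text
time: 97.2
tool_pos: [600.1, 330.3, 144.4]
tcp_rot: [179.9, -0.0, 95.7]
ft_force: [-0.9, -1.1, 5.3]
finger_gap: 28.2
grip_force: 30.6
```

{"api": "step_arm", "payload": {
  "targets": [
    {"dp":[0.026,0.001,-0.003],"angular":[0,0,0],"fingers":0.9},
    {"dp":[0.053,0.002,-0.006],"angular":[0,0,0],"fingers":0.9},
    {"dp":[0.079,0.002,-0.008],"angular":[0,0,0],"fingers":0.9},
    {"dp":[0.106,0.002,-0.008],"angular":[0,0,0],"fingers":0.9},
    {"dp":[0.132,0.002,-0.008],"angular":[0,0,0],"fingers":0.9},
    {"dp":[0.159,0.001,-0.006],"angular":[0,0,0],"fingers":0.9},
    {"dp":[0.159,0.001,-0.006],"angular":[0,0,0],"fingers":0.9},
    {"dp":[0.159,0.001,-0.006],"angular":[0,0,0],"fingers":0.9}
  ]
}}

```text
time: 98.2
tool_pos: [596.2, 362.3, 145.3]
tcp_rot: [180.0, -0.0, 95.7]
ft_force: [2.7, 0.3, 3.1]
finger_gap: 27.9
grip_force: 30.8
```

{"api": "step_arm", "payload": {
  "targets": [
    {"dp":[0,0,0],"angular":[0,0,0],"fingers":0},
    {"dp":[0,0,0],"angular":[0,0,0],"fingers":0},
    {"dp":[0,0,0],"angular":[0,0,0],"fingers":0},
    {"dp":[0,0,0],"angular":[0,0,0],"fingers":0},
    {"dp":[0,0,-0.2],"angular":[0,0,0],"fingers":0},
    {"dp":[0,0,-0.4],"angular":[0,0,0],"fingers":0},
    {"dp":[0,0,-0.6],"angular":[0,0,0],"fingers":0},
    {"dp":[0,0,-0.65],"angular":[0,0,0],"fingers":0}
  ]
}}

```text
time: 99.2
tool_pos: [597.4, 362.6, 279.6]
tcp_rot: [179.7, -0.1, 95.7]
ft_force: [-0.1, 0.6, 0.4]
finger_gap: 85.2
grip_force: 0.0
```

{"api": "step_arm", "payload": {
  "targets": [
    {"dp":[-0.6,-0.17,0],"angular":[0,0,0],"fingers":0},
    {"dp":[-0.6,-0.17,0],"angular":[0,0,0],"fingers":0},
    {"dp":[-0.6,-0.17,0],"angular":[0,0,0],"fingers":0},
    {"dp":[-0.6,-0.17,0],"angular":[0,0,0],"fingers":0},
    {"dp":[-0.6,-0.17,0],"angular":[0,0,0],"fingers":0},
    {"dp":[-0.6,-0.17,0],"angular":[0,0,0],"fingers":0},
    {"dp":[-0.6,-0.17,0],"angular":[0,0,0],"fingers":0},
    {"dp":[-0.6,-0.17,0],"angular":[0,0,0],"fingers":0}
  ]
}}

```text
time: 100.2
tool_pos: [574.2, 239.5, 275.0]
tcp_rot: [-180.0, 0.0, 95.7]
ft_force: [-0.1, -0.2, -0.5]
finger_gap: 85.5
grip_force: 0.0
```

```bash
python3 - <<'E'
from h import *
look(dict(syringe_0_end=62,syringe_0=62,clamp_knob=109,pusher_knob=106,lever_knob=166),'w12')
S=cam("scene");snapshot("scene");k=[p for p in pinpoint("scene","clamp_knob")][:2];print([(p["at"],p["conf"]) for p in k])
T=cam("top");snapshot("top");k=[p for p in pinpoint("top","clamp_knob")][:2];print([(p["at"],p["conf"]) for p in k])
im=cv2.imread("pics/w12.png")[0:390,120:520];cv2.imwrite("pics/f.png",cv2.resize(im,None,fx=1.5,fy=1.5,interpolation=cv2.INTER_CUBIC))
E
```

```text
syringe_0_end [349.1 204.7] 0.56 world [618.7 202.8  62. ] pump [56.5  7.8 62. ]
syringe_0_end [344.7 277.7] 0.41 world [625.8 106.9  62. ] pump [ 54.  -88.4  62. ]
syringe_0 [259.5 284.4] 0.96 world [519.6  86.5  62. ] pump [-53.7 -98.2  62. ]
syringe_0 [342.7 281.7] 0.91 world [624. 101.  62.] pump [ 51.7 -94.1  62. ]
syringe_0 [302.5 280.4] 0.82 world [573.4  97.9  62. ] pump [  0.9 -92.2  62. ]
syringe_0 [236.  336.8] 0.65 world [491.6   2.   62. ] pump [ -90.  -179.4   62. ]
clamp_knob [232.  336.3] 0.77 world [496.8  42.7 109. ] pump [ -80.7 -139.5  109. ]
clamp_knob [256.7 279.8] 0.38 world [522.6 121.3 109. ] pump [-47.3 -63.8 109. ]
pusher_knob [298.1 204.3] 0.66 world [560.3 211.2 106. ] pump [ -0.9  21.8 106. ]
pusher_knob [350.3 202.5] 0.22 world [613.2 218.4 106. ] pump [ 52.6  23.8 106. ]
lever_knob [360.8  36.2] 0.76 world [595.9 362.6 166. ] pump [ 49.6 169.  166. ]
lever_knob [300.4 203.2] 0.47 world [563.4 231.1 166. ] pump [  4.2  41.4 166. ]
100.5 [574.3 239.1 275.1] [180.    0.   95.7]
[([279.0, 215.7], 0.9), ([260.5, 184.0], 0.24)]
[([294.5, 226.6], 0.83)]
```

View pics/f.png

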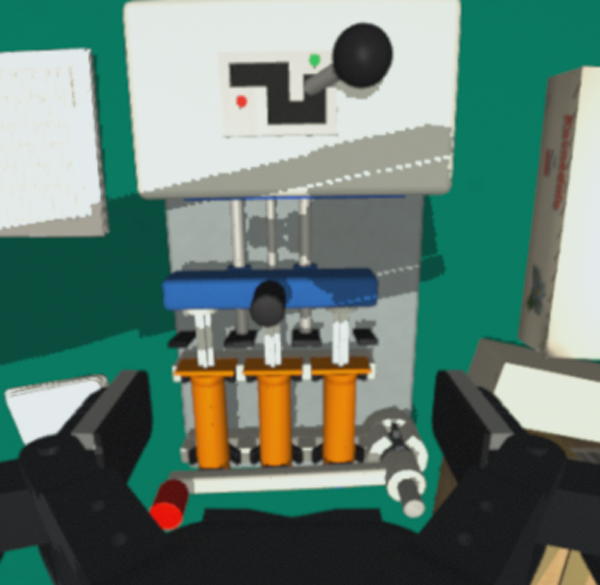

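```bash
python3 - <<'E'
from h import *
import pickle
from m import *
for n in("w1","w3","w9","w12"):
    C=pickle.load(open(n+".pkl","rb"));im=cv2.imread(f"pics/{n}.png");hsv=cv2.cvtColor(im,cv2.COLOR_BGR2HSV)
    a=cv2.inRange(hsv,(0,150,60),(4,255,255))|cv2.inRange(hsv,(174,150,60),(180,255,255))
    k,lab,st,ce=cv2.connectedComponentsWithStats(a);i=[j for j in range(1,k) if st[j,4]>150 and st[j,1]>150 and st[j,0]<340]
    print(n,[(st[j].tolist(),ce[j].round(1).tolist()) for j in i],"cam",(-C[2].T@C[3]).round())
    for z in(106,109,115,122,128):
        print("  z",z,"pred bbox",end=" ")
        q=[]
        for t in np.linspace(0,6.28,24):
            for h in(-17,17): q.append(P(-81,-129,z)+[13*np.cos(t),13*np.sin(t),h])
        q=proj("x",q,C);print(np.r_[q.min(0),np.ptp(q,axis=0)].round(1))
E
```

```text
w1 [([229, 309, 25, 33, 593], [241.9, 325.4])] cam [556. 299. 413.]
  z 106 pred bbox [226.1 305.4  28.8  38. ]
  z 109 pred bbox [225.4 307.   29.1  38.4]
  z 115 pred bbox [224.  310.1  29.7  39.2]
  z 122 pred bbox [222.2 313.8  30.3  40.2]
  z 128 pred bbox [220.7 317.1  30.9  41. ]
w3 [([304, 184, 35, 41, 1132], [320.6, 204.2])] cam [565.  62. 333.]
  z 106 pred bbox [299.  182.2  37.4  46.9]
  z 109 pred bbox [298.8 183.1  37.9  47.6]
  z 115 pred bbox [298.4 184.9  38.9  49.1]
  z 122 pred bbox [297.8 187.2  40.2  50.9]
  z 128 pred bbox [297.4 189.2  41.4  52.6]
w9 [([303, 178, 32, 37, 938], [318.1, 196.5])] cam [565.  61. 359.]
  z 106 pred bbox [298.5 175.5  33.6  41.5]
  z 109 pred bbox [298.3 176.2  34.   42. ]
  z 115 pred bbox [297.9 177.7  34.9  43.2]
  z 122 pred bbox [297.5 179.5  35.9  44.6]
  z 128 pred bbox [297.  181.2  36.8  45.9]
w12 [([219, 320, 26, 33, 587], [232.5, 336.5])] cam [567. 309. 418.]
  z 106 pred bbox [216.6 309.1  29.   37.4]
  z 109 pred bbox [215.8 310.6  29.3  37.8]
  z 115 pred bbox [214.2 313.6  29.8  38.5]
  z 122 pred bbox [212.4 317.4  30.5  39.5]
  z 128 pred bbox [210.7 320.6  31.1  40.3]
```

```bash
python3 - <<'E'
from h import *
import pickle
from m import *
S=cam("scene");T=cam("top")
def red(im,x0,x1,y0,y1):
    b,g,r=[im[y0:y1,x0:x1,i].astype(float) for i in range(3)];w=np.clip(r-np.maximum(b,g)-60,0,None);v,u=np.mgrid[y0:y1,x0:x1];return (u*w).sum()/w.sum(),(v*w).sum()/w.sum(),w.sum()
a=snapshot("scene");b=snapshot("top")
for n,i0,i1,box in(("scene",cv2.imread("pics/scene0.png"),a,(265,292,200,228)),("top",cv2.imread("pics/top0.png"),b,(284,304,216,236))):
    print(n,np.round(red(i0,*box),2),np.round(red(i1,*box),2))
for n,C in(("scene",S),("top",T)):
    q=[proj("x",P(*p),C)[0] for p in((-81,-129,106),(-81,-129,109),(-81,-129,118),(-81,-137,109))];print(n,np.round(np.array(q)-q[0],2).tolist())
C=pickle.load(open("w12.pkl","rb"));q=[proj("x",P(*p),C)[0] for p in((-81,-129,109),(-81,-129,118),(-81,-137,109))];print(np.round(np.array(q)-q[0],1))
cv2.imwrite("pics/scF.png",a)
E
```

```text
scene [ 278.51  213.64 8601.  ] [  278.46   211.17 15700.  ]
top [ 294.82  225.01 6768.  ] [ 295.12  223.09 8823.  ]
scene [[0.0, 0.0], [-0.09, -0.66], [-0.38, -2.65], [2.32, 0.6]]
top [[0.0, 0.0], [-0.05, -0.11], [-0.21, -0.45], [2.76, -0.37]]
[[ 0.   0. ]
 [-1.9  5.2]
 [ 0.6  5.7]]
```

```bash
python3 - <<'E'
from m import *
c=cmd();a=np.radians(c["yaw"]);R=np.array([[np.cos(a),np.sin(a),0],[np.sin(a),-np.cos(a),0],[0,0,-1]])
p=np.array(c["p"])+[0,0,130]+R@np.array([-120,-34,0]);print(p,c["yaw"]);json.dump(dict(p=p.tolist(),yaw=c["yaw"]),open("cmd.json","w"))
go([496.08,52.9,213],5.72,0.35)
print(cmd())
E
```

```text
[573.82667468 238.86902846 275.        ] 95.53999999999999
row 1 [-0.444, -0.238, 0.155] 0.249 0.35
--
row 1 [-0.483, 0.144, 0.155] 0.25 0.35
--
{'p': [496.1562909276477, 52.88056898446699, 213.0], 'yaw': 5.719999999999992}
```

{"api": "step_arm", "payload": {
  "targets": [
    {"dp":[-0.444,-0.238,0.155],"angular":[0,0,0.249],"fingers":0.35},
    {"dp":[-0.444,-0.238,0.155],"angular":[0,0,0.249],"fingers":0.35},
    {"dp":[-0.444,-0.238,0.155],"angular":[0,0,0.249],"fingers":0.35},
    {"dp":[-0.444,-0.238,0.155],"angular":[0,0,0.249],"fingers":0.35},
    {"dp":[-0.444,-0.238,0.155],"angular":[0,0,0.249],"fingers":0.35},
    {"dp":[-0.444,-0.238,0.155],"angular":[0,0,0.249],"fingers":0.35},
    {"dp":[-0.444,-0.238,0.155],"angular":[0,0,0.249],"fingers":0.35},
    {"dp":[-0.444,-0.238,0.155],"angular":[0,0,0.249],"fingers":0.35}
  ]
}}

```text
time: 101.8
tool_pos: [535.8, 146.1, 244.1]
tcp_rot: [180.0, 0.0, 51.0]
ft_force: [-0.2, -0.2, 0.6]
finger_gap: 55.5
grip_force: 0.0
```

{"api": "step_arm", "payload": {
  "targets": [
    {"dp":[-0.483,0.144,0.155],"angular":[0,0,0.25],"fingers":0.35},
    {"dp":[-0.483,0.144,0.155],"angular":[0,0,0.25],"fingers":0.35},
    {"dp":[-0.483,0.144,0.155],"angular":[0,0,0.25],"fingers":0.35},
    {"dp":[-0.483,0.144,0.155],"angular":[0,0,0.25],"fingers":0.35},
    {"dp":[-0.483,0.144,0.155],"angular":[0,0,0.25],"fingers":0.35},
    {"dp":[-0.483,0.144,0.155],"angular":[0,0,0.25],"fingers":0.35},
    {"dp":[-0.483,0.144,0.155],"angular":[0,0,0.25],"fingers":0.35},
    {"dp":[-0.483,0.144,0.155],"angular":[0,0,0.25],"fingers":0.35}
  ]
}}

```text
time: 102.8
tool_pos: [497.2, 53.0, 213.1]
tcp_rot: [180.0, 0.0, 6.0]
ft_force: [0.2, -0.2, -0.9]
finger_gap: 55.3
grip_force: 0.0
```

```bash
cat > cmpx.py <<'E'
from h import *
import pickle,sys
from m import P
def blobs(n):
    C=pickle.load(open(n+".pkl","rb"));im=cv2.imread(f"pics/{n}.png");hsv=cv2.cvtColor(im,cv2.COLOR_BGR2HSV);print(n,"cam",(-C[2].T@C[3]).round(1))
    a=cv2.inRange(hsv,(0,150,60),(4,255,255))|cv2.inRange(hsv,(174,150,60),(180,255,255))
    o=cv2.inRange(hsv,(5,150,60),(24,255,255));bl=cv2.inRange(hsv,(105,140,60),(125,255,255))
    for nm,k in(("red",a),("orange",o),("blue",bl)):
        _,lab,st,ce=cv2.connectedComponentsWithStats(k);print(" ",nm,[s.tolist()[:4]+[int(s[4])] for s in st[1:] if s[4]>40 and s[1]<230])
    g=cv2.cvtColor(im,cv2.COLOR_BGR2GRAY)
    return im
if __name__=="__main__":
    look(dict(clamp_knob=109,clamp_pivot=109),'w13')
    A=blobs("w9");Bm=blobs("w13")
    # bar edges along a row between syringes, and saddle edges
    for r in(60,122,170):
        for nm,i in(("w9",A),("w13",Bm)):
            g=cv2.cvtColor(i,cv2.COLOR_BGR2GRAY)[r,120:360].astype(int);d=np.diff(g);print(nm,r,[(120+j,int(d[j])) for j in range(len(d)) if abs(d[j])>28])
E
python3 cmpx.py
```

```text
clamp_knob [325.6 198. ] 0.79 world [495.6  44.7 109. ] pump [ -81.8 -137.3  109. ]
clamp_pivot [274.4  93.2] 0.31 world [572.1  91.7 109. ] pump [ -0.9 -98.2 109. ]
102.95 [497.1  52.9 213.1] [180.    0.    5.9]
w9 cam [564.9  60.6 358.7]
  red [[303, 178, 32, 37, 938]]
  orange [[200, 0, 106, 61, 3783], [325, 10, 4, 34, 102], [203, 64, 104, 60, 3347], [208, 128, 100, 55, 2988]]
  blue [[36, 0, 18, 85, 501], [68, 2, 67, 185, 4365], [330, 21, 14, 13, 170], [121, 62, 12, 19, 105], [329, 86, 13, 13, 150], [54, 113, 15, 52, 292], [128, 118, 11, 18, 95], [328, 147, 12, 11, 131]]
w13 cam [565.5  60.9 355.9]
  red [[312, 179, 33, 37, 971]]
  orange [[203, 0, 107, 59, 3810], [329, 9, 4, 33, 114], [208, 63, 105, 60, 3422], [213, 128, 103, 54, 3059]]
  blue [[34, 0, 33, 165, 986], [114, 0, 59, 185, 4363], [334, 20, 14, 13, 168], [162, 58, 10, 19, 84], [334, 86, 13, 12, 148], [169, 116, 9, 18, 77], [334, 147, 12, 12, 133]]
w9 60 [(188, -41), (189, -49), (217, 32), (218, 31), (226, -29), (306, 31), (307, 38), (324, -33)]
w13 60 [(172, 34), (173, 29), (188, -59), (189, -42), (213, 29), (214, 46), (215, 35), (218, 31), (219, 45), (226, -37), (308, 55), (310, -43), (353, -30)]
w9 122 [(134, 30), (194, -36), (195, -56), (196, -33), (208, 32), (209, 38), (212, -29), (219, 45), (220, 42)]
w13 122 [(173, 47), (174, 39), (193, -36), (194, -59), (195, -38), (219, 44), (220, 36)]
w9 170 [(135, 32), (200, -34), (211, 41), (212, 43), (215, -29), (216, -42), (223, 30), (224, 41), (227, -38), (228, -50), (242, 37), (243, 40), (249, 34), (250, 29), (330, -36)]
w13 170 [(135, -42), (174, 36), (175, 31), (199, -38), (200, -32), (241, 35), (242, 44), (249, 40), (309, -31), (315, 29), (316, 39)]
```

```bash
python3 -c "
from bench import *
print(hand_in())"
```

```text
the job is handed in; nothing more can be done
None
```

I reloaded the pump in the order asked and handed it in. All three syringes are seated, the pusher is against the plungers and the lever is back in the running notch. The bar is down over the syringes but sits about 0.04 rad off square, because the last push dragged its knob about 7 mm and slid the syringes 3–5 mm towards their tips. Their nominal play is 4 mm. I left that as it was.

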